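# Lock the burr carrier back into the coffee grinder

## Robot

A 6-joint arm with a two-finger parallel gripper is mounted at the origin on the work surface. World frame = base frame: x ahead of the robot, y to its left, z up, the work surface at z = 0. Lengths are in m, angles in degrees, forces in N, time in s.
With the tool pointing down it reaches from about 0.3 to 0.75 m from the base axis. Payload 8.5 kg.
Tool frame: the origin (TCP) lies midway between the tips of the shut fingers; the grasp point (between the pads) lies env.tcp_to_grasp behind it (env.tcp_to_grasp is the distance from the TCP to the grasp point, in m); z points along the fingers, y is the direction in which the jaws open and shut (so a half turn about z gives the same grasp; the last joint's range is limited). The gripper opens to 85 mm and grips with 20 to 120 N. Pads are 22 mm wide; open, the fingers measure 114 mm over their backs; the gripper's body (76 mm by 85 mm) begins 54 mm behind the grasp point. The pads swing forward as they close: fully open they stand 13 mm farther back than shut.
Start: joints at [60.831, 21.807, 74.336, -0, 83.858, -12.336], TCP at [0.159, 0.526, 0.231] pointing down, gripper open.
Joint ranges: [-178.18, 178.18], [-50.72, 133.34], [12.68, 142.11], [-81.47, 261.47], [9.98, 163.14], [-165.26, 165.26]. Speed limits (degrees/s): [136.94, 136.94, 180, 180, 180, 180].

## Interface

Orientations are given as a 3x3 rotation matrix whose columns are the frame's x, y, z axes.
In Python, from rig import readout, imaging, job, env gives the robot as it stands.
- The arm moves only by the tool move_arm, never from a script. Its argument "motion" is a list of rows, each a list of 3 entries, a list of its own where there are three numbers: the shift along the tool's x, y, z normalised to -1 to 1, where 1 is 0.02 m, then the turn, a rotation vector about the tool's x, y, z normalised to -1 to 1, where 1 is 120 degrees, then the gripper command: -1 is shut, 1 is fully open, values between are in proportion. In form: [[[tx, ty, tz], [rx, ry, rz], claw], ...]. A call has 1 to 12 rows; each row shifts and turns the pose as measured when the row begins, along the tool's axes as they then stand; what a row does not reach is not made up. A row lasts 1/12 s, in which the tool goes at most 41.7 mm and 7.16 degrees, less where a joint would pass 70% of its speed; a pose out of reach is approached as far as the arm can. A call with a number of a shift or a turn outside -1 to 1 is refused whole. A call with a gripper value outside its range is refused whole. The fingers move at their own pace and stop on an object; "squeeze" is the grip in N (left out, the last holds). Time passes only in rows, so rows that do not move let the fingers close. It gives the time, the measured TCP pose, the force and the opening at its end, in the units of the state.
- readout.observe(): the state, without advancing time (a new reading comes with each control period).
- imaging.get_image(name): name is "scene" or "side" or "wrist"; returns a dict with "img" (384x512x3 uint8, blue, green, red), "fov_y" (degrees; the focal length in pixels is half the picture's height over the tangent of half this angle, whatever the lens; pixels are square), "cx", "cy" (the principal point, pixels), "k1" (the pictures are not rectified: a ray, as slopes to the right and down, at radius r is drawn at 1 + k1 r^2 times it, then the intrinsics apply), "eye" and "orientation" of the camera in the world. Camera axes: x right, y up, looking along -z (the intrinsics and any distortion apply to the point x, -y, -z); pixel columns grow to the right and rows downward; lengths in m; the calibration is good to about 2 mm. A picture is of the moment at which its call begins. There is no depth.
- job.close_job(): hands the job in, once; it reports no verdict.
The state is a dict: "time_s": time; "q": joint angles; "qvel": joint speeds; "joint_efforts": joint torques, N m; "position": TCP position; "tool_rot": TCP orientation; "ft_force": force on the tool from outside, world axes, zero at the start; "wrist_torque": the same for the moment, N m; "grip_width": finger opening in m.
Only numpy, scipy, OpenCV 4.12 (cv2) and the standard library are available. Lean on these libraries where they do the work, as an engineer would, in place of code of your own. Each camera call takes 0.05 s, during which the arm holds its last target.

## Task

The coffee grinder has been cleaned: put its burr carrier (the round steel part with three side pins and a bail handle) back into the collar on top of the grinder, and twist it clockwise (seen from above) until its pins run under the ramps and pull it down snug and tight, but do not force it: not pressing or jamming it on the collar, and not over-tightening. Then let go, and leave everything else where it stands.

Things in the scene. Friction and masses are not known exactly. Their poses are not given: they have to be found in the camera images.
- carrier: Burr carrier, loose, about 0.25 kg, standing upright. Origin at the centre of its flat underside, z up. Steel barrel 52 mm diameter, with a cap 55 mm diameter whose top is at z = 36 mm. Three side pins point along its own +x and at 120 and 240 degrees from that. A black bail handle stands on the cap, its bar along the carrier's x axis; 71 mm high in all.
- carrier_grip (a point): Middle of the handle's bar, on the carrier's axis, 62 mm above its underside; axes as the carrier's. The bar is 56 mm long (x), 14 mm wide (y), from z = 55 to 71 mm over the underside, on two posts at x = -24 and +24 mm; beneath it is a 19 mm gap to the cap.
- carrier_pin (a point): Outer end of the carrier's +x pin, 36 mm from the axis, on the pin's centre line, 14 mm above the underside. The three pins are round, 8 mm thick, alike. How tight they are is felt at the handle, turning slowly with a fresh hold and not pressing down: 0.25 to 0.35 N m when properly tight (some 17 N between pins and ramps), under 0.08 N m still loose, above 0.5 N m over-tight (the limit is 38 N). Let go, it stays tight.
- grinder: Coffee grinder, fixed, black body 150 x 130 mm and 125 mm high, spout on its -x side, an aluminium collar 94 mm in diameter on top. Origin on the counter under the collar's axis, z up.
- collar (a point): Centre of the collar's top edge, on its axis, 166 mm above the counter; axes as the grinder's. The collar's round mouth is 58 mm wide; three slots in its lip, 14 mm wide, reach out to 39 mm from the axis for the pins, along the grinder's own +x and at 120 and 240 degrees from that. Any pin fits any slot.
- seat_about (a point): On the collar's axis, 31 mm below its top edge: about where the carrier's underside comes to rest once its pins have passed the slots. There lies a sprung seat, 25 N per mm, travel 5 mm. Its true height is up to 3.6 mm higher or lower than this point, differently each time: only feel tells. It is felt as a soft stop.
- ramps (a point): On the collar's axis, 9 mm below its top edge: height of the ramps' undersides near the slots. Turned clockwise seen from above, the pins go under the ramps after 0.2 rad; the ramps lead the carrier down 9 mm per rad (follow it down). Depending on the seat it starts to tighten 0.26 to 1.06 rad from the slot (0.66 with the seat at seat_about) and is properly tight about 0.14 rad after that.
- tamper: Coffee tamper, round steel foot 56 mm across and a slender stem with a knob, 84 mm high, no pins. Bystander, to be left where it stands; origin under its centre.
- catch_cup: Steel cup, 66 mm across, 62 mm high. Bystander, to be left where it stands; origin under its centre.
- mug: White mug, 80 mm across, 92 mm high, handle at its +y. Bystander, to be left where it stands; origin under its centre.
- jar: Glass jar with a lid, 100 mm across, 110 mm high. Bystander, to be left where it stands; origin under its centre.
- tissues: Pack of paper tissues, 190 x 110 x 65 mm. Bystander, to be left where it stands; origin under its centre.
- soap: Soap dispenser, 77 mm across, about 210 mm high. Bystander, to be left where it stands; origin under its centre.
- brush: Cleaning brush lying on the counter, about 200 mm long. Bystander, to be left where it stands; origin under its centre.
Not all that is in view belongs to the job. What is shaped like the carrier but orange or red is not meant.

How it is judged (in metres and radians):
On the way:
1. the carrier is lowered into the collar, pins through the slots, down to its seat (horizontal distance between carrier_grip and collar below 0.006 m and angle between carrier's own z axis and vertical below 0.09 rad and z of carrier in the frame of grinder below 0.142 m), for 0.2 s.
At the end, for the whole second after the job is handed in: The carrier sits in the grinder's collar on its axis (within 6 mm) and upright (within 5 degrees), down at its seat, clamped under the ramps with more than 6 N between carrier and grinder, released and at rest (horizontal distance between carrier_grip and collar below 0.006 m and angle between carrier's own z axis and vertical below 0.09 rad and z of carrier in the frame of grinder below 0.1388 m and contact force between carrier and grinder above 6 N and linear speed of carrier below 0.01 m/s); the robot touches nothing.
It fails at once if the burr carrier is forced: it presses on the grinder's collar, pins or ramps with more than 38 N (contact force between carrier and grinder above 38 N).
It fails at once if a bystander is moved more than 30 mm (distance of any of tamper, catch_cup, mug, jar, tissues, soap, brush from where it was at the start of the episode above 0.03 m).
It also fails if it takes over 51 s, if anything falls off the work surface, if the arm or the gripper's body presses on something with over 40 N, if the wrist force passes 120 N, or if a joint passes its speed limit or range.

## Working session

There is one attempt and no reset: what is moved stays moved. The work goes in short steps, Python scripts to look and compute and a tool call to move; the robot and the scene stay as the last step left them, time stands still between calls to the robot, and variables do not carry over. Pictures are saved under pics/ and viewed, and the job is handed in when it is done.

Besides the shell and the picture viewer there is one more tool, called after ">>>" by a JSON object that holds its "op" and its "data", one argument or row to a line. move_arm: Moves the arm, as the interface text tells. Its arguments: {"type":"object","properties":{"motion":{"type":"array","items":{"type":"array"}},"squeeze":{"type":"number"}},"required":["motion"]}

```bash
mkdir -p pics; cat > h.py <<'E'
import numpy as np, cv2
from rig import readout, imaging, job, env
def grab(n,f):
    d=imaging.get_image(n); cv2.imwrite('pics/'+f,d['img']); 
    np.save('pics/'+f+'.npy',d,allow_pickle=True); return d
def load(f): return np.load('pics/'+f+'.npy',allow_pickle=True).item()
def foc(d): return d['img'].shape[0]/2/np.tan(np.radians(d['fov_y'])/2)
def ray(d,u,v):
    f=foc(d); K=np.array([[f,0,d['cx']],[0,f,d['cy']],[0,0,1.]])
    p=cv2.undistortPoints(np.array([[[u,v]]],float),K,np.array([d['k1'],0,0,0.]))[0,0]
    r=np.asarray(d['orientation'])@np.array([p[0],-p[1],-1]); return np.asarray(d['eye']),r/np.linalg.norm(r)
def onz(d,u,v,z):
    e,r=ray(d,u,v); return e+r*(z-e[2])/r[2]
def proj(d,P):
    f=foc(d); c=np.asarray(d['orientation']).T@(np.asarray(P)-np.asarray(d['eye']))
    x,y=c[0]/-c[2],-c[1]/-c[2]; s=1+d['k1']*(x*x+y*y); return np.array([d['cx']+f*x*s,d['cy']+f*y*s])
def tri(a,b):
    (e1,r1),(e2,r2)=a,b; A=np.array([r1,-r2]).T
    t=np.linalg.lstsq(A,e2-e1,rcond=None)[0]; p,q=e1+r1*t[0],e2+r2*t[1]; return (p+q)/2,np.linalg.norm(p-q)
E
python3 - <<'E'
from h import *
for n in ["scene","side","wrist"]:
    d=grab(n,n+'0.png'); print(n,d['fov_y'],d['cx'],d['cy'],d['k1'],np.round(d['eye'],3),np.round(d['orientation'],3).tolist())
s=readout.observe(); print(s, env.tcp_to_grasp)
E
```

```text
scene 52.79733251243173 256.69626234731294 189.4508105157244 -0.05125032238655898 [ 1.289 -0.315  1.371] [[0.414, -0.766, 0.491], [0.91, 0.357, -0.21], [-0.014, 0.534, 0.845]]
side 45.14475576216019 252.5860223385556 196.9891334422445 -0.03149943566599565 [ 0.417 -1.09   1.107] [[0.992, 0.093, -0.086], [-0.126, 0.652, -0.747], [-0.013, 0.752, 0.659]]
wrist 66.50400848194023 255.09557690124646 192.009305614441 -0.041386874210948284 [0.085 0.548 0.374] [[0.29, -0.912, -0.29], [0.957, 0.275, 0.089], [-0.001, -0.303, 0.953]]
{'time_s': 0.15, 'q': array([ 6.08310144e+01,  2.18355827e+01,  7.43693458e+01,  1.79535577e-04,
        8.38582679e+01, -1.23348669e+01]), 'qvel': array([-0.05398814, -0.1348589 , -0.16963436, -0.00322432,  0.02080392,
        0.02642386]), 'joint_efforts': array([ 2.38681809e-03, -4.48629856e+01, -2.31341958e+01, -2.59259577e-04,
        3.80462006e-03, -1.46388084e-05]), 'position': array([0.15917528, 0.52625612, 0.23085316]), 'tool_rot': array([[-9.57147052e-01,  2.89601845e-01, -5.40301346e-04],
       [ 2.89602251e-01,  9.57146599e-01, -9.61593181e-04],
       [ 2.38668436e-04, -1.07685856e-03, -9.99999392e-01]]), 'ft_force': array([-0.54805559,  0.15630701,  0.27465813]), 'wrist_torque': array([ 0.00061796, -0.04661533, -0.00575632]), 'grip_width': 0.08539282599210754} 0.0187
```

View pics/scene0.png

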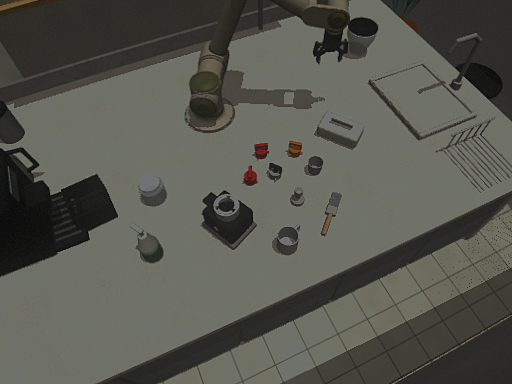

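View pics/side0.png

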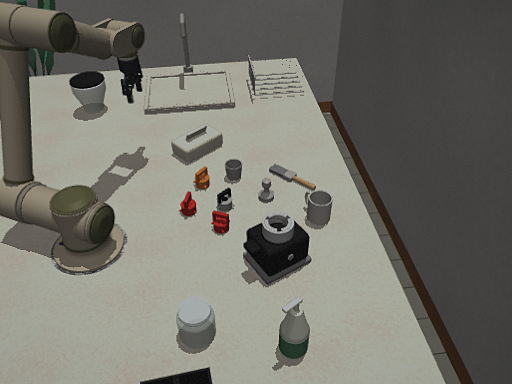

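View pics/wrist0.png

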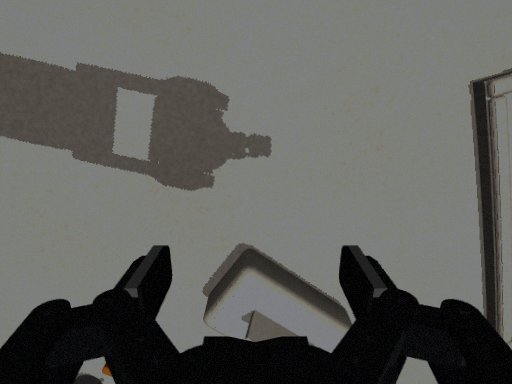

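Candidates, by scene pixel: red (261,150), red (250,176), orange (295,148), steel with black handle (275,171), tamper (297,196) and cup (315,165). I choose (275,171) and will check it in a crop.

```bash
python3 - <<'E'
from h import *
a=load('scene0.png')['img'];b=load('side0.png')['img']
def crop(i,x,y,w,h,s): return cv2.resize(cv2.convertScaleAbs(i[y:y+h,x:x+w],alpha=1.7),(w*s,h*s),interpolation=cv2.INTER_CUBIC)
t=np.hstack([crop(a,255,150,40,40,10),crop(b,205,180,40,40,10)])
cv2.imwrite('pics/c1.png',t)
t=np.hstack([crop(a,195,185,64,64,6),crop(b,240,205,64,64,6)])
cv2.imwrite('pics/c2.png',t)
d=load('scene0.png');e=load('side0.png')
for n,p,q in [('car',(275,171),(225,199)),('collar',(228,206),(279,227))]:
    print(n,tri(ray(d,*p),ray(e,*q)))
E
```

```text
car (array([0.46135531, 0.12618456, 0.03573047]), np.float64(0.0019148543083847222))
collar (array([ 0.6011785 , -0.13725609,  0.14373291]), np.float64(0.009284717401162327))
```

View pics/c1.png

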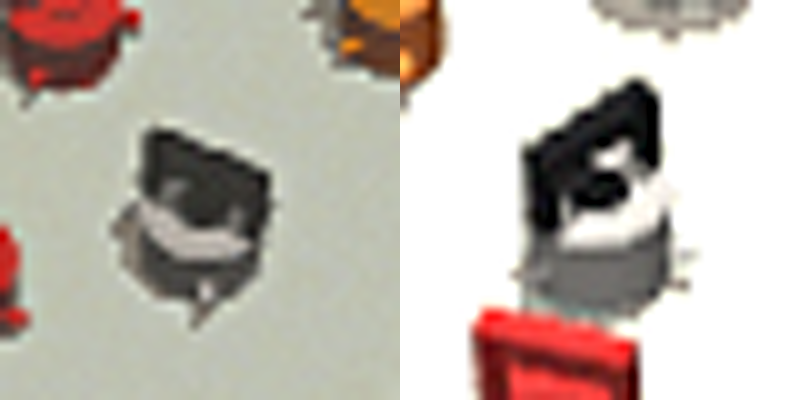

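View pics/c2.png

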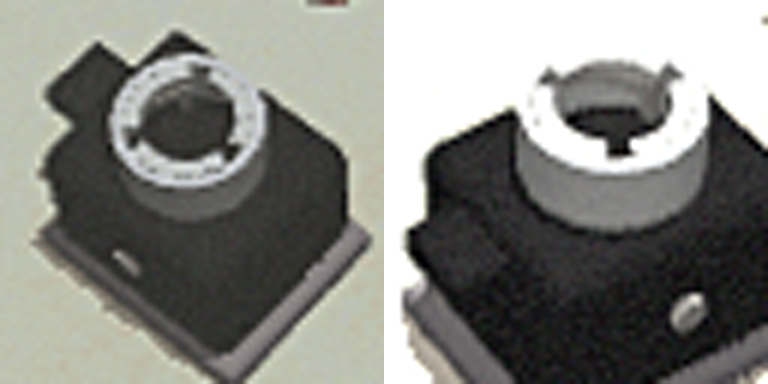

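```bash
cat >> h.py <<'E'
def plan(target,yaw=None):
    "shift in tool axes (m) and turn about tool z (deg) for tool x at yaw (deg), tool down"
    s=readout.observe(); R=s['tool_rot']; d=R.T@(np.array(target)-s['position'])
    print('t',s['time_s'],'pos',np.round(s['position'],4),'width',round(s['grip_width'],4),'F',np.round(s['ft_force'],2),'M',np.round(s['wrist_torque'],3),'q',np.round(s['q'],1))
    print('units of 20mm:',np.round(d/0.02,3))
    if yaw is not None:
        from scipy.spatial.transform import Rotation as Ro
        y=np.radians(yaw); x=np.array([np.cos(y),np.sin(y),0]);z=np.array([0,0,-1.])
        D=np.array([x,np.cross(z,x),z]).T
        r=Ro.from_matrix(R.T@D).as_rotvec(degrees=True); print('turn deg',np.round(r,2),'units',np.round(r/120,4))
    print('tool x yaw',np.degrees(np.arctan2(R[1,0],R[0,0])))
E
python3 - <<'E'
from h import *
d=load('scene0.png');e=load('side0.png')
p=onz(d,255+15.0,150+13,.071);q=onz(d,255+26.7,150+17.5,.071);print(p,q,np.linalg.norm(p-q),np.degrees(np.arctan2(*(q-p)[1::-1])))
p=onz(e,205+12.2,180+15,.071);q=onz(e,205+24,180+8,.071);print(p,q,np.linalg.norm(p-q),np.degrees(np.arctan2(*(q-p)[1::-1])))
# neighbours
for n,u in dict(red1=(261,150),red2=(250,176),orange=(295,148),tamper=(297,196),cup=(315,165)).items(): print(n,onz(d,*u,.04))
c1=onz(d,226.3,204.8,.166);c2=onz(e,278.2,224.4,.166);print(c1,c2)
for nm,D,o,pts in [('s',d,(195,185),[(201,72),(132,136),(232,155)]),('e',e,(240,205),[(548-384,77),(670-384,72),(618-384,150)])]:
    c=c1 if nm=='s' else c2
    for x,y in pts:
        P=onz(D,o[0]+x/6,o[1]+y/6,.166); v=P-c; print(nm,np.linalg.norm(v),np.degrees(np.arctan2(v[1],v[0])))
plan((.455,.125,.2),20)
E
```

```text
[0.43889205 0.11281597 0.071     ] [0.48001146 0.14658466 0.071     ] 0.0532083656946481 39.39403484822936
[0.43452567 0.11161454 0.071     ] [0.47787682 0.14302696 0.071     ] 0.05353561954094102 35.9272505451055
red1 [0.33884055 0.11773725 0.04      ]
red2 [0.44372042 0.01874205 0.04      ]
orange [0.39174259 0.25674969 0.04      ]
tamper [0.61273933 0.15059602 0.04      ]
cup [0.50873415 0.29112661 0.04      ]
[ 0.60228247 -0.14112705  0.166     ] [ 0.5990137 -0.1532501  0.166    ]
s 0.03344370969251907 144.0209364448587
s 0.03492480232819987 -95.07084011291062
s 0.03709498462026151 23.03044865245306
e 0.041489274469501666 130.6171948625147
e 0.04221215746137933 39.146873564813156
e 0.022794128796646617 -93.87350009485793
t 0.15 pos [0.1592 0.5263 0.2309] width 0.0854 F [-0.55  0.16  0.27] M [ 0.001 -0.047 -0.006] q [ 60.8  21.8  74.4   0.   83.9 -12.3]
units of 20mm: [-19.968 -14.918   1.554]
turn deg [-4.0000e-02  7.0000e-02  1.4317e+02] units [-4.000e-04  6.000e-04  1.193e+00]
tool x yaw 163.16585463876766
```

>>> {"op": "move_arm", "data": {
  "motion": [
    [[-1,-0.75,0],[0,0,0],1],
    [[-1,-0.75,0],[0,0,0],1],
    [[-1,-0.75,0],[0,0,0],1],
    [[-1,-0.75,0],[0,0,0],1],
    [[-1,-0.75,0],[0,0,0],1],
    [[-1,-0.75,0],[0,0,0],1],
    [[-1,-0.75,0],[0,0,0],1],
    [[-1,-0.75,0],[0,0,0],1],
    [[-1,-0.75,0],[0,0,0],1],
    [[-1,-0.75,0],[0,0,0],1],
    [[-1,-0.75,0],[0,0,0],1],
    [[-1,-0.75,0],[0,0,0],1]
  ]
}}

```text
time_s: 1.15
position: [0.3404, 0.2759, 0.228]
tool_rot: [[-0.96, 0.282, -0.005], [0.282, 0.96, -0.004], [0.004, -0.005, -1.0]]
ft_force: [-0.3, -1.1, 0.5]
grip_width: 0.0852
```

>>> {"op": "move_arm", "data": {
  "motion": [
    [[0,0,0],[0,0,0.058],1],
    [[0,0,0],[0,0,0.058],1],
    [[0,0,0],[0,0,0.058],1],
    [[0,0,0],[0,0,0.058],1],
    [[0,0,0],[0,0,0.058],1],
    [[0,0,0],[0,0,0.058],1],
    [[0,0,0],[0,0,0.058],1],
    [[0,0,0],[0,0,0.058],1],
    [[0,0,0],[0,0,0.058],1],
    [[0,0,0],[0,0,0.058],1],
    [[0,0,0],[0,0,0.058],1],
    [[0,0,0],[0,0,0.058],1]
  ]
}}

```text
time_s: 2.15
position: [0.3425, 0.2706, 0.226]
tool_rot: [[0.213, 0.977, -0.01], [0.977, -0.213, -0.007], [-0.009, -0.008, -1.0]]
ft_force: [-0.2, -0.3, 0.3]
grip_width: 0.0854
```

```bash
python3 - <<'E'
from h import *
plan((.40,.08,.23),37.5)
E
```

```text
t 2.15 pos [0.3425 0.2706 0.226 ] width 0.0854 F [-0.2  -0.32  0.34] M [ 0.016 -0.047  0.027] q [22.8 10.9 91.1 -0.2 78.6 35.1]
units of 20mm: [-8.704  4.836 -0.159]
turn deg [-0.25  0.65 40.22] units [-0.0021  0.0054  0.3352]
tool x yaw 77.7232906597079
```

>>> {"op": "move_arm", "data": {
  "motion": [
    [[-0.7,0.63,0],[0,0,0],1],
    [[-0.7,0.63,0],[0,0,0],1],
    [[-0.7,0.63,0],[0,0,0],1],
    [[-0.7,0.63,0],[0,0,0],1],
    [[-0.7,0.63,0],[0,0,0],1],
    [[-0.7,0.63,0],[0,0,0],1],
    [[-0.7,0.63,0],[0,0,0],1],
    [[-0.7,0.63,0],[0,0,0],1],
    [[-0.7,0.63,0],[0,0,0],1],
    [[-0.7,0.63,0],[0,0,0],1]
  ]
}}

```text
time_s: 2.98
position: [0.4356, 0.1012, 0.2248]
tool_rot: [[0.216, 0.976, -0.014], [0.976, -0.216, -0.007], [-0.01, -0.012, -1.0]]
ft_force: [-0.1, 0.6, -0.8]
grip_width: 0.0855
```

>>> {"op": "move_arm", "data": {
  "motion": [
    [[0,0,0],[0,0,0.058],1],
    [[0,0,0],[0,0,0.058],1],
    [[0,0,0],[0,0,0.058],1],
    [[0,0,0],[0,0,0.058],1],
    [[0,0,0],[0,0,0.058],1],
    [[0,0,0],[0,0,0.05],1],
    [[0,0,0],[0,0,0],1]
  ]
}}

```text
time_s: 3.57
position: [0.4369, 0.0971, 0.2232]
tool_rot: [[0.818, 0.575, -0.017], [0.575, -0.818, -0.007], [-0.018, -0.004, -1.0]]
ft_force: [-0.1, 0.4, -0.8]
grip_width: 0.0854
```

```bash
python3 - <<'E'
from h import *
d=grab('wrist','w1.png')
plan((.458,.128,.15),37.5); print(proj(d,(.458,.128,.071)))
cv2.imwrite('pics/w1b.png',cv2.convertScaleAbs(cv2.resize(d['img'],None,fx=1.5,fy=1.5),alpha=1.5))
E
```

```text
t 3.6167 pos [0.4369 0.0972 0.2232] width 0.0853 F [-0.44  0.9  -0.07] M [-0.005 -0.003  0.037] q [-2.4 12.4 89.7 -0.5 78.9 52.3]
units of 20mm: [ 1.82 -0.63  3.63]
turn deg [-0.24  1.04 -2.08] units [-0.002   0.0086 -0.0174]
tool x yaw 35.41853970171113
[241.41264111 140.25250962]
```

View pics/w1b.png

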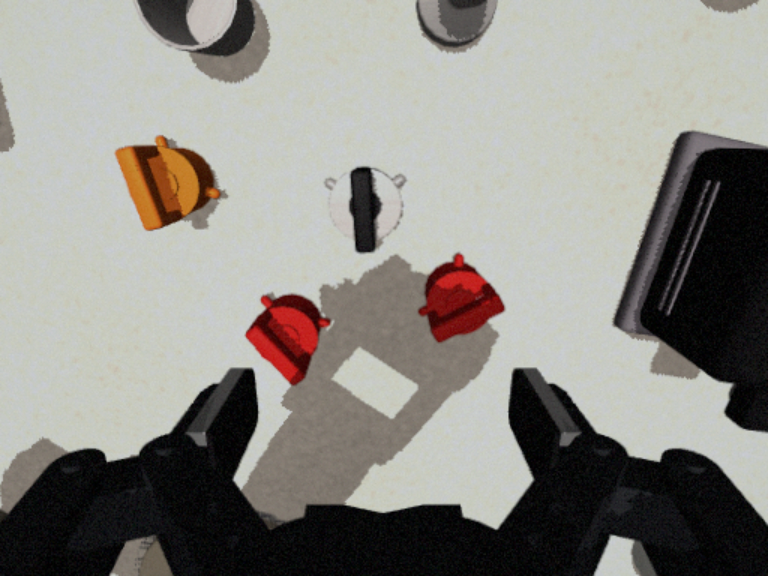

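Wrist view: steel carrier with a black bail at (243,139), its two far pins up-left and up-right, so the +x pin points away from tool x. The two reds (near (192,222) and (307,200)) and the orange (110,122) are decoys. Now I'll measure the bar.

```bash
cat >> h.py <<'E'
def bar(d,u,v,z=.071,w=40,thr=45):
    g=d['img'].max(2); m=np.zeros_like(g); u,v=int(u),int(v); m[max(0,v-w):v+w,max(0,u-w):u+w]=(g[max(0,v-w):v+w,max(0,u-w):u+w]<thr)*255
    n,l,s,c=cv2.connectedComponentsWithStats(m); i=1+np.argmax(s[1:,4]); cs,_=cv2.findContours((l==i).astype(np.uint8),0,1)
    P=np.array([onz(d,*p[0],z)[:2] for p in max(cs,key=len)]).astype(np.float32)
    r=cv2.minAreaRect(P*1000); b=cv2.boxPoints(r); e=[b[1]-b[0],b[2]-b[1]]; e=max(e,key=np.linalg.norm)
    return r, np.degrees(np.arctan2(e[1],e[0]))%180, s[i]
E
python3 - <<'E'
from h import *
d=load('w1.png')
for t in (40,55,70): print(bar(d,243,139,thr=t))
E
```

```text
(((458.85760498046875, 126.71473693847656), (55.27287292480469, 19.98006248474121), 33.78864669799805), np.float32(33.78863), array([233, 112,  21,  56, 816], dtype=int32))
(((458.8935546875, 126.68128967285156), (55.127784729003906, 20.069202423095703), 34.99065017700195), np.float32(34.99063), array([233, 112,  21,  56, 849], dtype=int32))
(((459.2799987792969, 126.95181274414062), (56.071250915527344, 20.069198608398438), 34.99058532714844), np.float32(34.99058), array([233, 111,  21,  57, 880], dtype=int32))
```

```bash
python3 - <<'E'
from h import *
d=load('w1.png'); g=d['img'].max(2)
L=[]
for r in list(range(115,128))+list(range(150,165)):
    c=[x for x in range(225,262) if g[r,x]<50]; L.append((np.mean(c),r,len(c)))
L=np.array(L); print(L[:,2])
P=np.array([onz(d,a,b,.071)[:2] for a,b,_ in L]); v=cv2.fitLine(P.astype(np.float32)*1000,cv2.DIST_HUBER,0,.01,.01).ravel(); print(v, np.degrees(np.arctan2(v[1],v[0])))
c=(onz(d,*L[:13,:2].mean(0),.071)+onz(d,*L[-13:,:2].mean(0),.071))/2; print(c)
plan((.4585,.1265,.12),35.5)
E
```

```text
[14. 14. 14. 14. 14. 14. 14. 14. 14. 14. 14. 13. 14. 14. 14. 14. 14. 13.
 13. 13. 13. 13. 14. 13. 13. 13. 13. 13.]
[  0.79003716   0.613059   462.2633     130.77808   ] 37.811012
[0.45856199 0.12790197 0.071     ]
t 3.6167 pos [0.4369 0.0972 0.2232] width 0.0853 F [-0.44  0.9  -0.07] M [-0.005 -0.003  0.037] q [-2.4 12.4 89.7 -0.5 78.9 52.3]
units of 20mm: [ 1.824 -0.548  5.13 ]
turn deg [-0.22  1.04 -0.08] units [-0.0018  0.0087 -0.0007]
tool x yaw 35.41853970171113
```

>>> {"op": "move_arm", "data": {
  "motion": [
    [[0.31,-0.1,0.86],[0,0.009,-0.02],0.2],
    [[0.31,-0.1,0.86],[0,0,0],0.2],
    [[0.31,-0.1,0.86],[0,0,0],0.2],
    [[0.31,-0.1,0.86],[0,0,0],0.2],
    [[0.31,-0.1,0.86],[0,0,0],0.2],
    [[0.31,-0.1,0.86],[0,0,0],0.2],
    [[0,0,0],[0,0,0],0.2],
    [[0,0,0],[0,0,0],0.2]
  ]
}}

```text
time_s: 4.28
position: [0.4598, 0.131, 0.1167]
tool_rot: [[0.769, 0.639, 0.002], [0.639, -0.769, 0.004], [0.004, -0.002, -1.0]]
ft_force: [0.7, -0.4, 1.0]
grip_width: 0.0512
```

```bash
python3 - <<'E'
from h import *
d=grab('wrist','w2.png'); print(proj(d,(.4585,.1275,.071)))
plan((.4585,.1275,.0433),37.8)
cv2.imwrite('pics/w2b.png',cv2.convertScaleAbs(cv2.resize(d['img'],None,fx=1.5,fy=1.5),alpha=1.5))
E
```

```text
[255.99505858 219.90771914]
t 4.3333 pos [0.4598 0.1309 0.1169] width 0.0512 F [ 0.15 -0.37 -0.11] M [-0.037  0.071 -0.043] q [ 1.5 21.9 95.8  0.3 62.2 51.8]
units of 20mm: [-0.174  0.097  3.678]
turn deg [-0.11 -0.22  1.86] units [-0.0009 -0.0019  0.0155]
tool x yaw 39.66069515480652
```

View pics/w2b.png

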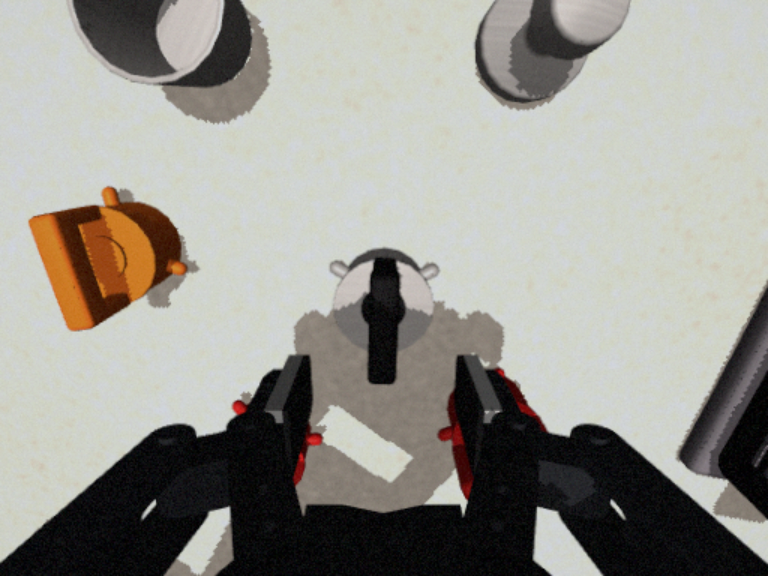

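>>> {"op": "move_arm", "data": {
  "motion": [
    [[-0.17,0.1,0.5],[0,-0.002,0.016],0.2],
    [[0,0,0.7],[0,0,0],0.2],
    [[0,0,0.7],[0,0,0],0.2],
    [[0,0,0.7],[0,0,0],0.2],
    [[0,0,0.5],[0,0,0],0.2],
    [[0,0,0.3],[0,0,0],0.2],
    [[0,0,0.15],[0,0,0],0.2],
    [[0,0,0],[0,0,0],0.2]
  ]
}}

```text
time_s: 5.0
position: [0.4627, 0.1253, 0.0521]
tool_rot: [[0.787, 0.617, 0.015], [0.617, -0.787, 0.001], [0.012, 0.008, -1.0]]
ft_force: [0.4, -0.5, 0.9]
grip_width: 0.0514
```

```bash
python3 - <<'E'
from h import *
plan((.4585,.1275,.0433),37.8)
E
```

```text
t 5.0 pos [0.4627 0.1253 0.0521] width 0.0514 F [ 0.37 -0.45  0.91] M [-0.002  0.046 -0.012] q [9.000e-01 2.750e+01 1.005e+02 1.000e-01 5.120e+01 5.280e+01]
units of 20mm: [-0.103 -0.222  0.438]
turn deg [ 0.47 -0.69  0.32] units [ 0.0039 -0.0058  0.0027]
tool x yaw 38.1263532036494
```

>>> {"op": "move_arm", "data": {
  "motion": [
    [[-0.1,-0.22,0.3],[0.004,-0.006,0.003],0.2],
    [[0,0,0.14],[0,0,0],0.2],
    [[0,0,0],[0,0,0],0.2]
  ]
}}

```text
time_s: 5.25
position: [0.4591, 0.1276, 0.0444]
tool_rot: [[0.791, 0.612, 0.001], [0.612, -0.791, -0.0], [0.001, 0.001, -1.0]]
ft_force: [0.5, -0.0, 0.2]
grip_width: 0.0517
```

```bash
python3 - <<'E'
from h import *
plan((.4585,.1275,.0433),37.8)
E
```

```text
t 5.25 pos [0.4591 0.1276 0.0444] width 0.0517 F [ 0.47 -0.01  0.16] M [-0.032  0.026  0.004] q [  1.3  28.3 100.9  -0.   50.8  53.5]
units of 20mm: [-0.027 -0.015  0.054]
turn deg [ 0.06 -0.06 -0.05] units [ 0.0005 -0.0005 -0.0004]
tool x yaw 37.75439030259245
```

>>> {"op": "move_arm", "data": {
  "motion": [
    [[0,0,0.04],[0,0,0],-1],
    [[0,0,0],[0,0,0],-1],
    [[0,0,0],[0,0,0],-1],
    [[0,0,0],[0,0,0],-1],
    [[0,0,0],[0,0,0],-1],
    [[0,0,0],[0,0,0],-1],
    [[0,0,0],[0,0,0],-1]
  ],
  "squeeze": 70
}}

```text
time_s: 5.83
position: [0.4591, 0.1278, 0.0438]
tool_rot: [[0.79, 0.613, 0.002], [0.613, -0.79, -0.0], [0.001, 0.001, -1.0]]
ft_force: [-0.4, -0.2, -0.8]
grip_width: 0.0127
```

>>> {"op": "move_arm", "data": {
  "motion": [
    [[0,0,-0.5],[0,0,0],-1],
    [[0,0,-1],[0,0,0],-1],
    [[0,0,-1],[0,0,0],-1],
    [[0,0,-1],[0,0,0],-1],
    [[0,0,-1],[0,0,0],-1],
    [[0,0,-1],[0,0,0],-1],
    [[0,0,-1],[0,0,0],-1],
    [[0,0,-1],[0,0,0],-1],
    [[0,0,-1],[0,0,0],-1],
    [[0,0,-1],[0,0,0],-1],
    [[0,0,0],[0,0,0],-1]
  ]
}}

```text
time_s: 6.75
position: [0.4563, 0.1275, 0.2402]
tool_rot: [[0.79, 0.612, -0.008], [0.612, -0.791, -0.001], [-0.007, -0.005, -1.0]]
ft_force: [0.7, -0.8, -2.6]
grip_width: 0.013
```

```bash
python3 - <<'E'
from h import *
plan((.52,-.06,.27),85)
a=grab('scene','s3.png');b=grab('side','e3.png')
def crop(i,x,y,w,h,s): return cv2.resize(cv2.convertScaleAbs(i[y:y+h,x:x+w],alpha=1.7),(w*s,h*s),interpolation=cv2.INTER_CUBIC)
cv2.imwrite('pics/c3.png',np.hstack([crop(a['img'],200,110,100,140,4),crop(b['img'],190,120,100,140,4)]))
E
```

```text
t 6.75 pos [0.4563 0.1275 0.2402] width 0.013 F [ 0.65 -0.81 -2.61] M [-0.037 -0.005  0.029] q [ 1.3 13.9 84.6 -0.  82.  53.5]
units of 20mm: [-3.233  9.354 -1.513]
turn deg [ -0.42   0.27 -47.23] units [-0.0035  0.0022 -0.3936]
tool x yaw 37.76730238749653
```

View pics/c3.png

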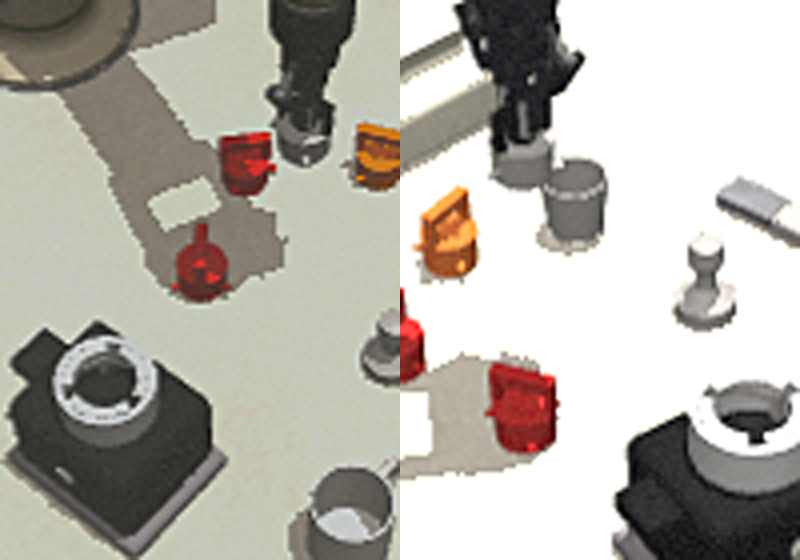

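```bash
python3 - <<'E'
from h import *
d=load('scene0.png');e=load('side0.png')
print('soap',tri(ray(d,150,250),ray(e,294,340)), 'mug',onz(d,288,236,.09))
plan((.594,-.215,.265),85)
E
```

```text
soap (array([ 0.59230264, -0.45561306,  0.0428324 ]), np.float64(8.71832104243628e-05)) mug [0.77548248 0.02430983 0.09      ]
t 6.85 pos [0.4549 0.1274 0.2366] width 0.0127 F [ 0.52 -0.67 -3.27] M [ 0.012  0.004 -0.04 ] q [ 1.3 14.1 84.9 -0.  81.8 53.5]
units of 20mm: [-5.005 17.78  -1.51 ]
turn deg [ -0.73   0.44 -47.24] units [-0.0061  0.0037 -0.3936]
tool x yaw 37.76603352263624
```

>>> {"op": "move_arm", "data": {
  "motion": [
    [[-0.28,0.5,-0.4],[0,0,0],-1],
    [[-0.28,1,-0.4],[0,0,0],-1],
    [[-0.28,1,-0.3],[0,0,0],-1],
    [[-0.28,1,-0.3],[0,0,0],-1],
    [[-0.28,1,-0.1],[0,0,0],-1],
    [[-0.28,1,0],[0,0,0],-1],
    [[-0.28,1,0],[0,0,0],-1],
    [[-0.28,1,0],[0,0,0],-1],
    [[-0.28,1,0],[0,0,0],-1],
    [[-0.28,1,0],[0,0,0],-1],
    [[-0.28,1,0],[0,0,0],-1],
    [[-0.28,1,0],[0,0,0],-1]
  ]
}}

```text
time_s: 7.85
position: [0.5402, -0.1101, 0.251]
tool_rot: [[0.787, 0.615, -0.045], [0.616, -0.788, 0.005], [-0.033, -0.031, -0.999]]
ft_force: [0.1, 0.2, -1.9]
grip_width: 0.0128
```

>>> {"op": "move_arm", "data": {
  "motion": [
    [[-0.28,1,0],[0,0,0],-1],
    [[-0.28,1,0],[0,0,0],-1],
    [[-0.28,1,0],[0,0,0],-1],
    [[-0.28,1,0],[0,0,0],-1],
    [[-0.28,1,0],[0,0,0],-1],
    [[0,0,0],[0,0,-0.056],-1],
    [[0,0,0],[0,0,-0.056],-1],
    [[0,0,0],[0,0,-0.056],-1],
    [[0,0,0],[0,0,-0.056],-1],
    [[0,0,0],[0,0,-0.056],-1],
    [[0,0,0],[0,0,-0.056],-1],
    [[0,0,0],[0,0,-0.056],-1]
  ]
}}

```text
time_s: 8.85
position: [0.5739, -0.226, 0.2273]
tool_rot: [[0.062, 0.995, -0.078], [0.998, -0.061, 0.021], [0.017, -0.079, -0.997]]
ft_force: [-0.0, 0.5, -1.9]
grip_width: 0.0128
```

```bash
python3 - <<'E'
from h import *
plan((.594,-.215,.265),85)
E
```

```text
t 8.85 pos [ 0.5739 -0.226   0.2273] width 0.0128 F [-0.02  0.51 -1.88] M [ 0.007 -0.087  0.01 ] q [-31.9  31.   59.5  -1.3  93.9 -28.4]
units of 20mm: [ 0.642  0.816 -1.943]
turn deg [-4.55 -0.89  1.46] units [-0.0379 -0.0074  0.0122]
tool x yaw 86.42515220432333
```

>>> {"op": "move_arm", "data": {
  "motion": [
    [[0.2,0.3,-0.7],[-0.02,-0.007,0.012],-1],
    [[0.2,0.3,-0.7],[-0.018,0,0],-1],
    [[0.2,0.2,-0.5],[0,0,0],-1],
    [[0,0,0],[0,0,0],-1],
    [[0,0,0],[0,0,0],-1]
  ]
}}

```text
time_s: 9.27
position: [0.5909, -0.2182, 0.2602]
tool_rot: [[0.082, 0.997, -0.005], [0.997, -0.082, 0.007], [0.006, -0.006, -1.0]]
ft_force: [-0.2, -1.2, -3.2]
grip_width: 0.0131
```

```bash
python3 - <<'E'
from h import *
d=grab('wrist','w4.png'); plan((.594,-.215,.265),85); print(proj(d,(.6,-.147,.166)))
cv2.imwrite('pics/w4b.png',cv2.convertScaleAbs(cv2.resize(d['img'],None,fx=1.5,fy=1.5),alpha=1.5))
E
```

```text
t 9.3167 pos [ 0.5909 -0.2182  0.2602] width 0.013 F [ 0.65  0.13 -3.16] M [-0.032 -0.036  0.005] q [-31.1  29.4  56.9   0.2  94.2 -26.4]
units of 20mm: [ 0.175  0.141 -0.241]
turn deg [-0.34 -0.35  0.32] units [-0.0028 -0.0029  0.0026]
tool x yaw 85.31612034092346
[259.24876369 106.36883669]
```

View pics/w4b.png

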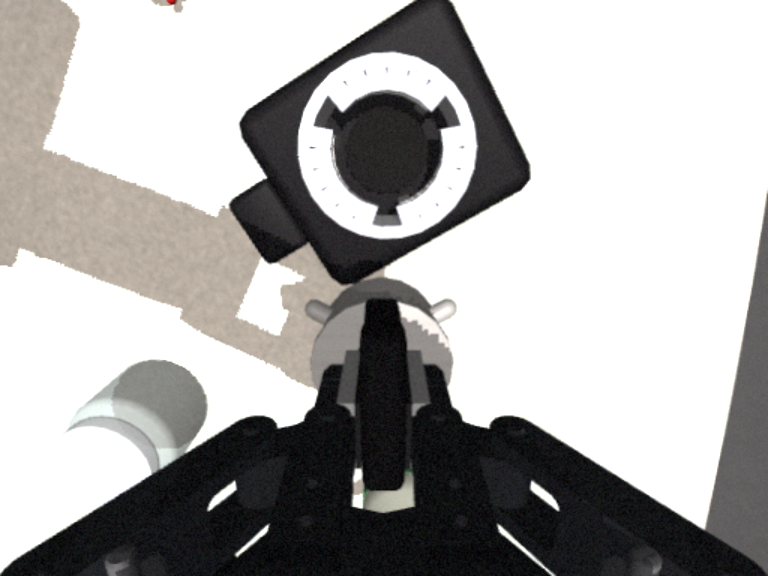

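Wrist view: collar ring centred at about (258,97), with slots at up-left, up-right and straight down. The carrier hangs at (255,235), pin tips at (208,206) and (297,206).

```bash
cat >> h.py <<'E'
def collar(d,u,v,verbose=True):
    g=d['img'].min(2); m=(g>110).astype(np.uint8)
    c=onz(d,u,v,.166)[:2]
    for it in range(4):
        # outer edge: along each radial, last bright->dark crossing from 38..56mm ; inner: 24..34
        out=[];inn=[]
        for a in np.radians(np.arange(0,360,2)):
            def prof(rs):
                P=[proj(d,(c[0]+r*np.cos(a),c[1]+r*np.sin(a),.166)) for r in rs]
                P=np.array(P,np.float32); return cv2.remap(g,P[:,0][None],P[:,1][None],1)[0].astype(float)
            rs=np.arange(.040,.056,.0005); p=prof(rs); 
            if p[0]>110:
                k=np.argmax(p<90)
                if k>0: out.append((c[0]+rs[k]*np.cos(a),c[1]+rs[k]*np.sin(a)))
        O=np.array(out); A=np.c_[2*O,np.ones(len(O))]; s=np.linalg.lstsq(A,(O**2).sum(1),rcond=None)[0]; c=s[:2]; R=np.sqrt(s[2]+c@c)
    ang=np.arange(0,360,.5); P=np.array([proj(d,(c[0]+.034*np.cos(a),c[1]+.034*np.sin(a),.166)) for a in np.radians(ang)],np.float32)
    q=cv2.remap(g,P[:,0][None],P[:,1][None],1)[0]<80
    z=(np.exp(3j*np.radians(ang))*q).sum()
    return c,R,len(O),np.degrees(np.angle(z))/3,[x for x in ang[q]]
E
python3 - <<'E'
from h import *
d=load('w4.png'); c,R,n,th,l=collar(d,258,97); print(c,R,n,th)
l=np.array(l); k=np.where(np.diff(l)>5)[0]; print([ (s[0],s[-1]) for s in np.split(l,k+1)])
s=readout.observe(); T=s['position'];Rt=s['tool_rot']
# carrier pins: height above underside 14; TCP 43.8 above underside at grasp
zp=T[2]-.0437+.014
for u,v in [(308/1.5,303/1.5),(451/1.5,303/1.5)]:
    P=onz(d,u,v,zp); w=P[:2]-T[:2]; print(P, np.linalg.norm(w),np.degrees(np.arctan2(w[1],w[0])))
E
```

```text
[ 0.59905077 -0.14198254] 0.046986301197763834 180 25.58209661916455
[(np.float64(15.5), np.float64(35.5)), (np.float64(135.5), np.float64(155.5)), (np.float64(256.0), np.float64(275.5))]
[ 0.56131805 -0.20085287  0.23047614] 0.034287400778990874 149.53985638771644
[ 0.62113787 -0.20559209  0.23047614] 0.03279911531200824 22.671629849561068
```

```bash
python3 - <<'E'
from h import *
d=load('w4.png'); i=d['img'][170:270,195:315]; cv2.imwrite('pics/c5.png',cv2.convertScaleAbs(cv2.resize(i,(720,600),interpolation=cv2.INTER_CUBIC),alpha=1.2))
s=readout.observe();T=s['position'];R=s['tool_rot']
for dx in (0,-.002,-.004):
  C=T+R[:,0]*dx+np.array([0,0,-.0437])
  f=np.radians(85.3+180)
  for k in (1,2):
    a=f+k*2.0944
    print(dx,'pin tip',proj(d,C+[.036*np.cos(a),.036*np.sin(a),.014]).round(1)-[195,170])
  print('cap far',proj(d,C+R[:,0]*.0275+[0,0,.036])-[195,170])
E
```

```text
0 pin tip [109.2  27.6]
0 pin tip [ 9.6 27.3]
cap far [58.9245376  23.79262028]
-0.002 pin tip [109.   30.6]
-0.002 pin tip [ 9.8 30.3]
cap far [58.92831523 27.27672428]
-0.004 pin tip [108.8  33.6]
-0.004 pin tip [ 9.9 33.3]
cap far [58.93207758 30.7342032 ]
```

View pics/c5.png

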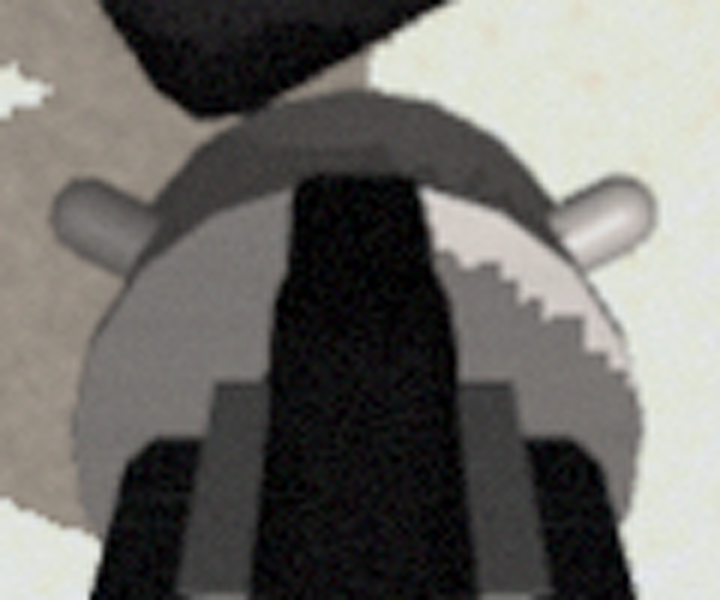

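```bash
python3 - <<'E'
from h import *
d=load('w4.png');s=readout.observe();T=s['position'];R=s['tool_rot']
for dx in (0,-.002,-.004):
  C=T+R[:,0]*dx+np.array([0,0,-.0437])
  print('bar far top end',proj(d,C+R[:,0]*.028+[0,0,.071])-[195,170],'bar near',proj(d,C-R[:,0]*.028+[0,0,.071]))
c=np.array([.5991,-.1420]); yaw=85.6; off=np.array([np.cos(np.radians(yaw)),np.sin(np.radians(yaw))])
t=c+.0035*off; print(t); plan((*t,.225),yaw)
E
```

```text
bar far top end [58.04621296 47.50252989] bar near [253.2839446  322.83118145]
bar far top end [58.05544633 51.79363014] bar near [253.29165215 326.0778155 ]
bar far top end [58.06462472 56.04198024] bar near [253.29930775 329.29268673]
[ 0.59936852 -0.13851032]
t 9.3167 pos [ 0.5909 -0.2182  0.2602] width 0.013 F [ 0.65  0.13 -3.16] M [-0.032 -0.036  0.005] q [-31.1  29.4  56.9   0.2  94.2 -26.4]
units of 20mm: [3.997 0.108 1.783]
turn deg [-0.34 -0.35 -0.28] units [-0.0028 -0.0029 -0.0024]
tool x yaw 85.31612034092346
```

>>> {"op": "move_arm", "data": {
  "motion": [
    [[0.4,0.01,0.1],[-0.003,-0.003,-0.002],-1],
    [[0.7,0.02,0.3],[0,0,0],-1],
    [[0.7,0.02,0.3],[0,0,0],-1],
    [[0.7,0.02,0.3],[0,0,0],-1],
    [[0.7,0.02,0.3],[0,0,0],-1],
    [[0.5,0.01,0.2],[0,0,0],-1],
    [[0.2,0,0.1],[0,0,0],-1],
    [[0,0,0],[0,0,0],-1],
    [[0,0,0],[0,0,0],-1]
  ]
}}

```text
time_s: 10.07
position: [0.5979, -0.1297, 0.2208]
tool_rot: [[0.074, 0.997, -0.006], [0.997, -0.074, 0.003], [0.003, -0.006, -1.0]]
ft_force: [-0.1, 0.2, -1.8]
grip_width: 0.0129
```

```bash
python3 - <<'E'
from h import *
plan((.5993,-.1395,.225),85.6)
d=grab('wrist','w6.png');a=grab('scene','s6.png');b=grab('side','e6.png')
def crop(i,x,y,w,h,s): return cv2.resize(cv2.convertScaleAbs(i[y:y+h,x:x+w],alpha=1.5),(w*s,h*s),interpolation=cv2.INTER_CUBIC)
cv2.imwrite('pics/c6.png',np.hstack([crop(a['img'],195,160,66,75,6),crop(b['img'],245,170,66,75,6)]))
cv2.imwrite('pics/w6b.png',crop(d['img'],150,110,220,165,3)[:,:])
E
```

```text
t 10.0667 pos [ 0.5979 -0.1297  0.2208] width 0.0129 F [-0.09  0.21 -1.77] M [-0.037 -0.019  0.015] q [-23.3  28.7  64.6   0.   87.1 -19.1]
units of 20mm: [-0.481  0.105 -0.211]
turn deg [-0.33 -0.14  0.14] units [-0.0028 -0.0012  0.0011]
tool x yaw 85.7371033967343
```

View pics/c6.png

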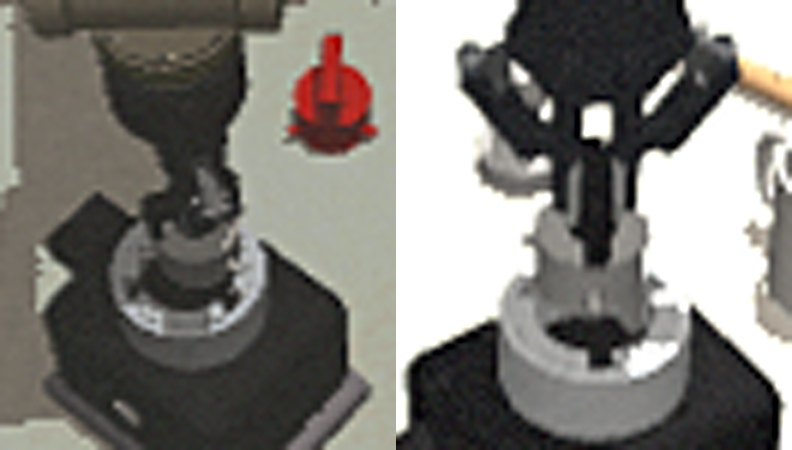

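View pics/w6b.png

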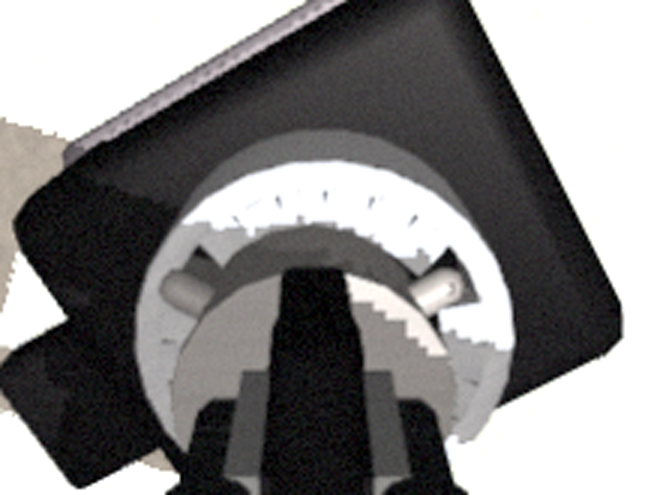

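```bash
python3 - <<'E'
from h import *
from scipy.optimize import least_squares
d=load('w6.png'); g=d['img'].min(2); c=np.array([.5991,-.142])
for it in range(4):
    O=[]
    for a in np.radians(np.arange(-10,185,2)):
        rs=np.arange(.040,.058,.0004); P=np.array([proj(d,(c[0]+r*np.cos(a),c[1]+r*np.sin(a),.166)) for r in rs],np.float32)
        p=cv2.remap(g,P[:,0][None],P[:,1][None],1)[0].astype(float); dp=p[3:]-p[:-3]
        k=np.argmin(dp); 
        if dp[k]<-25: O.append((c[0]+rs[k+1]*np.cos(a),c[1]+rs[k+1]*np.sin(a)))
    O=np.array(O)
    r=least_squares(lambda x:np.hypot(*(O-x[:2]).T)-.047,[*c],loss='soft_l1',f_scale=.0005); c=r.x
print(c,len(O),np.abs(r.fun).mean())
r=least_squares(lambda x:np.hypot(*(O-x[:2]).T)-x[2],[*c,.047],loss='soft_l1',f_scale=.0005);print(r.x)
s=readout.observe();T=s['position'];R=s['tool_rot']
for dx in (0,-.002,-.004):
  C=T+R[:,0]*dx+np.array([0,0,-.0437]); f=np.arctan2(R[1,0],R[0,0])+np.pi
  print(dx,[((proj(d,C+[.036*np.cos(f+k*2.0944),.036*np.sin(f+k*2.0944),.014])-[150,110])*3).round(0) for k in (1,2)],'cap',(proj(d,C+R[:,0]*.0275+[0,0,.036])-[150,110])*3)
E
```

```text
[ 0.59901998 -0.14293157] 98 0.0003125413541675579
[ 0.59908428 -0.14217642  0.04640338]
0 [array([463., 267.]), array([164., 266.])] cap [312.5470465  256.63627645]
-0.002 [array([463., 276.]), array([165., 275.])] cap [312.54177342 267.06884697]
-0.004 [array([462., 285.]), array([165., 284.])] cap [312.53657227 277.4215488 ]
```

```bash
python3 - <<'E'
from h import *
a=load('s6.png');
i=a['img'][180:225,205:250]; cv2.imwrite('pics/c7.png',cv2.convertScaleAbs(cv2.resize(i,(585,585),interpolation=cv2.INTER_NEAREST),alpha=1.8))
for y in (-.132,-.136,-.140,-.1425):
  print(y,'collar',(proj(a,(.599,y,.166))-[205,180])*13,'low carrier',(proj(a,(.599,y,.18))-[205,180])*13,'cap',(proj(a,(.599,y,.215))-[205,180])*13)
E
```

```text
-0.132 collar [302.88400768 301.10738264] low carrier [298.98786559 275.47224339] cap [288.95413058 209.42129038]
-0.136 collar [289.55685821 306.36078285] low carrier [285.54416783 280.7557284 ] cap [275.21011505 214.7809755 ]
-0.14 collar [276.21460568 311.62010912] low carrier [272.08509859 286.04524943] cap [261.45002551 220.14698466]
-0.1425 collar [267.86803186 314.91019594] low carrier [263.6653781  289.35426382] cap [252.84181077 223.50395041]
```

View pics/c7.png

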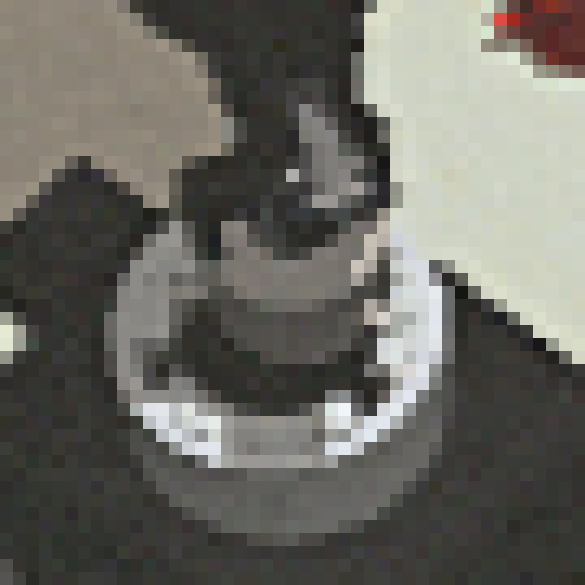

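>>> {"op": "move_arm", "data": {
  "motion": [
    [[-0.25,0.05,0],[-0.003,-0.001,0.001],-1],
    [[-0.22,0.03,0],[0,0,0],-1],
    [[0,0,0],[0,0,0],-1],
    [[0,0,0],[0,0,0],-1]
  ]
}}

```text
time_s: 10.55
position: [0.599, -0.1435, 0.2218]
tool_rot: [[0.081, 0.997, 0.003], [0.997, -0.081, -0.001], [-0.001, 0.003, -1.0]]
ft_force: [-1.0, 0.2, -2.7]
grip_width: 0.0127
```

```bash
python3 - <<'E'
from h import *
plan((.5993,-.1392,.212),85.6)
d=grab('wrist','w8.png')
def crop(i,x,y,w,h,s): return cv2.resize(cv2.convertScaleAbs(i[y:y+h,x:x+w],alpha=1.5),(w*s,h*s),interpolation=cv2.INTER_CUBIC)
cv2.imwrite('pics/w8b.png',crop(d['img'],150,110,220,165,3)[:,:])
E
```

```text
t 10.55 pos [ 0.599  -0.1435  0.2218] width 0.0127 F [-1.02  0.24 -2.66] M [-0.021 -0.012 -0.005] q [-24.5  28.8  64.2   0.   86.8 -19.8]
units of 20mm: [ 0.214 -0.004  0.489]
turn deg [ 0.19  0.06 -0.23] units [ 0.0016  0.0005 -0.0019]
tool x yaw 85.37422014426753
```

View pics/w8b.png

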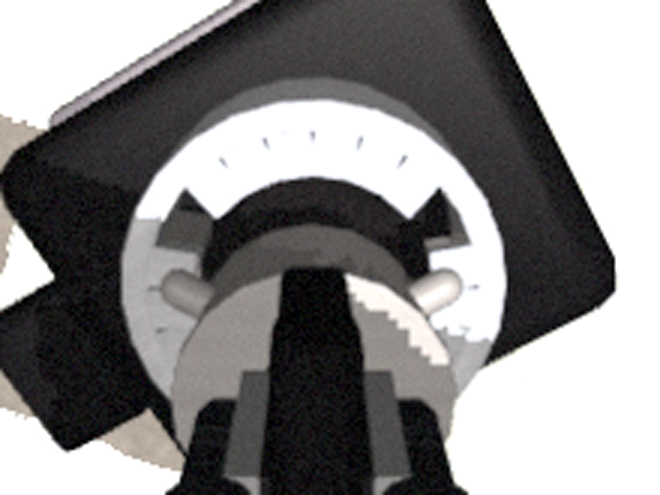

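>>> {"op": "move_arm", "data": {
  "motion": [
    [[0.18,0,0.15],[0.001,0,-0.002],-1],
    [[0,0,0.1],[0,0,0],-1],
    [[0,0,0],[0,0,0],-1],
    [[0,0,0],[0,0,0],-1]
  ]
}}

```text
time_s: 10.93
position: [0.5992, -0.1396, 0.2161]
tool_rot: [[0.076, 0.997, 0.001], [0.997, -0.076, -0.001], [-0.001, 0.001, -1.0]]
ft_force: [-0.3, -0.1, -3.2]
grip_width: 0.0131
```

```bash
python3 - <<'E'
from h import *
plan((.5993,-.1392,.212),85.6)
d=grab('wrist','w9.png')
def crop(i,x,y,w,h,s): return cv2.resize(cv2.convertScaleAbs(i[y:y+h,x:x+w],alpha=1.5),(w*s,h*s),interpolation=cv2.INTER_CUBIC)
cv2.imwrite('pics/w9b.png',crop(d['img'],150,110,220,165,3)[:,:])
E
```

```text
t 10.9333 pos [ 0.5992 -0.1396  0.2161] width 0.0131 F [-0.31 -0.13 -3.2 ] M [0.008 0.021 0.052] q [-24.1  29.   64.8  -0.   86.1 -19.7]
units of 20mm: [0.02  0.002 0.207]
turn deg [0.05 0.06 0.02] units [0.0004 0.0005 0.0002]
tool x yaw 85.62090538690674
```

View pics/w9b.png

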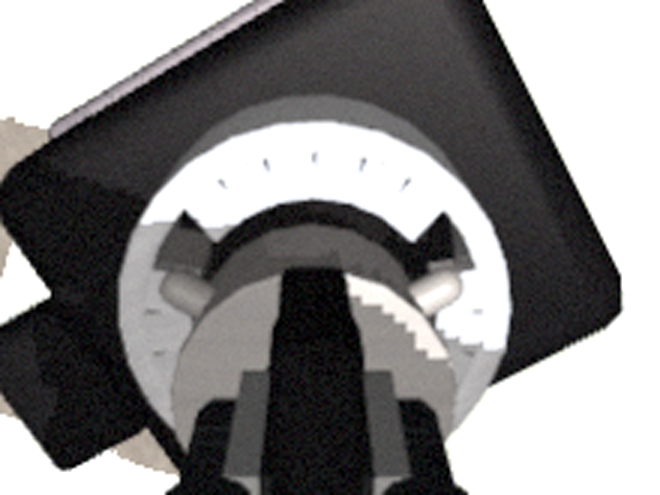

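```bash
python3 - <<'E'
from h import *
d=load('w9.png')
for z in (.166,.1864):
  for r in (.035,): print(z,[((proj(d,(.599+r*np.cos(a),-.1425+r*np.sin(a),z))-[150,110])*3).round() for a in np.radians([25.6,145.6])])
plan((.5993,-.1392,.212),85.6)
E
```

```text
0.166 [array([443., 247.]), array([182., 247.])]
0.1864 [array([457., 277.]), array([168., 277.])]
t 10.9833 pos [ 0.5992 -0.1396  0.2161] width 0.0128 F [-0.57  0.06 -3.43] M [ 0.001 -0.008 -0.023] q [-24.1  29.   64.8  -0.   86.1 -19.7]
units of 20mm: [0.02  0.004 0.206]
turn deg [0.04 0.05 0.02] units [0.0003 0.0004 0.0002]
tool x yaw 85.62207150312227
```

>>> {"op": "move_arm", "data": {
  "motion": [
    [[0.06,0,0.2],[0,0,0],-1],
    [[0,0,0.2],[0,0,0],-1],
    [[0,0,0.15],[0,0,0],-1],
    [[0,0,0],[0,0,0],-1],
    [[0,0,0],[0,0,0],-1]
  ]
}}

```text
time_s: 11.4
position: [0.5993, -0.138, 0.2036]
tool_rot: [[0.076, 0.997, 0.0], [0.997, -0.076, -0.001], [-0.001, 0.0, -1.0]]
ft_force: [0.1, -0.2, -2.2]
grip_width: 0.0131
```

```bash
python3 - <<'E'
from h import *
plan((.5993,-.1382,.1987),85.6)
d=grab('wrist','w10.png')
s=readout.observe(); zp=s['position'][2]-.0437+.014
print(zp,[((proj(d,(.599+.035*np.cos(a),-.1425+.035*np.sin(a),zp))-[150,110])*3).round() for a in np.radians([25.6,145.6])])
def crop(i,x,y,w,h,s): return cv2.resize(cv2.convertScaleAbs(i[y:y+h,x:x+w],alpha=1.5),(w*s,h*s),interpolation=cv2.INTER_CUBIC)
cv2.imwrite('pics/w10b.png',crop(d['img'],150,110,220,165,3)[:,:])
E
```

```text
t 11.4 pos [ 0.5993 -0.138   0.2036] width 0.0131 F [ 0.14 -0.21 -2.21] M [-0.001  0.017 -0.026] q [-24.   29.5  66.1  -0.   84.4 -19.6]
units of 20mm: [-0.011  0.003  0.247]
turn deg [0.01 0.05 0.04] units [0.0001 0.0004 0.0004]
tool x yaw 85.64483600912253
0.17393191363040728 [array([457., 284.]), array([169., 284.])]
```

View pics/w10b.png

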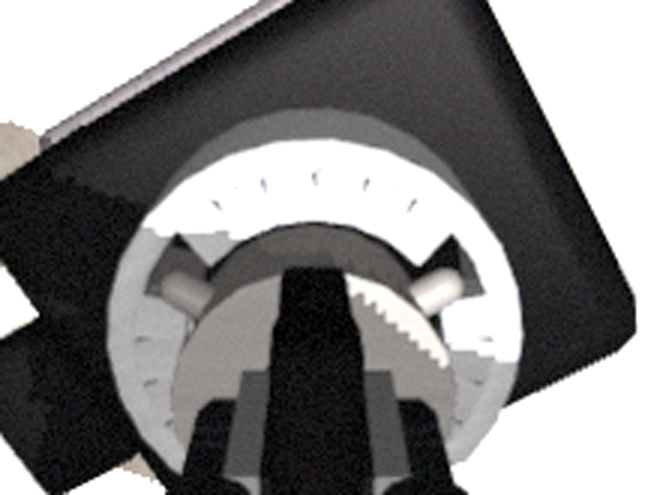

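>>> {"op": "move_arm", "data": {
  "motion": [
    [[0,0,0.12],[0,0,0],-1],
    [[0,0,0.12],[0,0,0],-1],
    [[0,0,0.12],[0,0,0],-1],
    [[0,0,0],[0,0,0],-1],
    [[0,0,0],[0,0,0],-1]
  ]
}}

```text
time_s: 11.87
position: [0.5993, -0.1381, 0.1959]
tool_rot: [[0.076, 0.997, 0.001], [0.997, -0.076, -0.001], [-0.001, 0.001, -1.0]]
ft_force: [-0.6, 0.0, -1.7]
grip_width: 0.0126
```

```bash
python3 - <<'E'
from h import *
plan((.5993,-.1382,.1787),85.6)
d=grab('wrist','w11.png')
def crop(i,x,y,w,h,s): return cv2.resize(cv2.convertScaleAbs(i[y:y+h,x:x+w],alpha=1.5),(w*s,h*s),interpolation=cv2.INTER_CUBIC)
cv2.imwrite('pics/w11b.png',crop(d['img'],150,110,220,165,3)[:,:])
E
```

```text
t 11.8667 pos [ 0.5993 -0.1381  0.1959] width 0.0126 F [-0.56  0.   -1.65] M [-0.006  0.009 -0.011] q [-24.   29.8  66.8  -0.   83.3 -19.6]
units of 20mm: [-0.003 -0.001  0.86 ]
turn deg [0.04 0.05 0.04] units [0.0003 0.0005 0.0003]
tool x yaw 85.63640975103189
```

View pics/w11b.png

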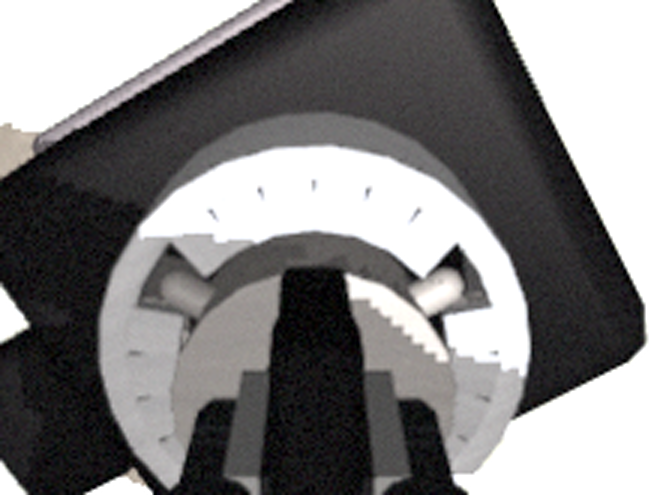

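>>> {"op": "move_arm", "data": {
  "motion": [
    [[0,0,0.1],[0,0,0],-1],
    [[0,0,0.1],[0,0,0],-1],
    [[0,0,0.1],[0,0,0],-1],
    [[0,0,0.1],[0,0,0],-1],
    [[0,0,0],[0,0,0],-1]
  ]
}}

```text
time_s: 12.33
position: [0.5994, -0.1382, 0.1872]
tool_rot: [[0.076, 0.997, 0.001], [0.997, -0.076, -0.001], [-0.001, 0.001, -1.0]]
ft_force: [-0.3, 1.0, -1.6]
grip_width: 0.0125
```

>>> {"op": "move_arm", "data": {
  "motion": [
    [[0,0,0.05],[0,0,0],-1],
    [[0,0,0],[0,0,0],-1]
  ]
}}

```text
time_s: 12.5
position: [0.5993, -0.1381, 0.186]
tool_rot: [[0.076, 0.997, 0.001], [0.997, -0.076, -0.001], [-0.001, 0.001, -1.0]]
ft_force: [0.0, 0.0, -2.7]
grip_width: 0.0128
```

```bash
python3 - <<'E'
from h import *
plan((.5993,-.1382,.1787),85.6)
E
```

```text
t 12.5 pos [ 0.5993 -0.1381  0.186 ] width 0.0128 F [ 0.04  0.   -2.67] M [ 0.069 -0.011 -0.027] q [-24.   30.2  67.8  -0.   82.  -19.6]
units of 20mm: [-0.003 -0.002  0.365]
turn deg [0.04 0.06 0.04] units [0.0004 0.0005 0.0003]
tool x yaw 85.6360810591327
```

Bottom is at about 0.142; stepping down for the seat.

>>> {"op": "move_arm", "data": {
  "motion": [
    [[0,0,0.06],[0,0,0],-1],
    [[0,0,0.04],[0,0,0],-1],
    [[0,0,0],[0,0,0],-1]
  ]
}}

```text
time_s: 12.75
position: [0.5994, -0.1382, 0.1839]
tool_rot: [[0.076, 0.997, 0.001], [0.997, -0.076, -0.001], [-0.001, 0.001, -1.0]]
ft_force: [0.4, -0.0, -1.8]
grip_width: 0.0128
```

>>> {"op": "move_arm", "data": {
  "motion": [
    [[0,0,0.03],[0,0,0],-1],
    [[0,0,0],[0,0,0],-1]
  ]
}}

```text
time_s: 12.92
position: [0.5994, -0.1382, 0.1833]
tool_rot: [[0.076, 0.997, 0.001], [0.997, -0.076, -0.001], [-0.001, 0.001, -1.0]]
ft_force: [0.7, -0.0, -2.0]
grip_width: 0.0128
```

>>> {"op": "move_arm", "data": {
  "motion": [
    [[0,0,0.03],[0,0,0],-1],
    [[0,0,0],[0,0,0],-1]
  ]
}}

```text
time_s: 13.08
position: [0.5995, -0.1382, 0.1827]
tool_rot: [[0.076, 0.997, 0.001], [0.997, -0.076, -0.001], [-0.001, 0.001, -1.0]]
ft_force: [0.3, 0.2, -3.2]
grip_width: 0.0128
```

>>> {"op": "move_arm", "data": {
  "motion": [
    [[0,0,0.03],[0,0,0],-1],
    [[0,0,0],[0,0,0],-1]
  ]
}}

```text
time_s: 13.25
position: [0.5995, -0.1382, 0.182]
tool_rot: [[0.076, 0.997, 0.001], [0.997, -0.076, -0.001], [-0.001, 0.001, -1.0]]
ft_force: [0.8, 0.0, -2.8]
grip_width: 0.013
```

>>> {"op": "move_arm", "data": {
  "motion": [
    [[0,0,0.03],[0,0,0],-1],
    [[0,0,0],[0,0,0],-1]
  ]
}}

```text
time_s: 13.42
position: [0.5995, -0.1382, 0.1814]
tool_rot: [[0.076, 0.997, 0.001], [0.997, -0.076, -0.001], [-0.001, 0.001, -1.0]]
ft_force: [0.6, -0.6, -2.6]
grip_width: 0.0131
```

>>> {"op": "move_arm", "data": {
  "motion": [
    [[0,0,0.03],[0,0,0],-1],
    [[0,0,0],[0,0,0],-1]
  ]
}}

```text
time_s: 13.58
position: [0.5995, -0.1382, 0.1807]
tool_rot: [[0.076, 0.997, 0.001], [0.997, -0.076, -0.001], [-0.001, 0.001, -1.0]]
ft_force: [0.9, 0.4, -3.0]
grip_width: 0.0122
```

>>> {"op": "move_arm", "data": {
  "motion": [
    [[0,0,0.03],[0,0,0],-1],
    [[0,0,0],[0,0,0],-1]
  ]
}}

```text
time_s: 13.75
position: [0.5995, -0.1382, 0.1802]
tool_rot: [[0.076, 0.997, 0.001], [0.997, -0.076, -0.001], [-0.001, 0.002, -1.0]]
ft_force: [0.1, -0.9, -3.2]
grip_width: 0.0131
```

>>> {"op": "move_arm", "data": {
  "motion": [
    [[0,0,0.03],[0,0,0],-1],
    [[0,0,0],[0,0,0],-1]
  ]
}}

```text
time_s: 13.92
position: [0.5996, -0.1383, 0.1801]
tool_rot: [[0.076, 0.997, 0.002], [0.997, -0.076, -0.002], [-0.002, 0.002, -1.0]]
ft_force: [0.2, 0.6, -2.0]
grip_width: 0.0132
```

>>> {"op": "move_arm", "data": {
  "motion": [
    [[0,0,0.03],[0,0,0],-1],
    [[0,0,0],[0,0,0],-1]
  ]
}}

```text
time_s: 14.08
position: [0.5996, -0.1383, 0.18]
tool_rot: [[0.076, 0.997, 0.003], [0.997, -0.076, -0.002], [-0.002, 0.003, -1.0]]
ft_force: [-0.8, 0.9, -0.7]
grip_width: 0.0129
```

>>> {"op": "move_arm", "data": {
  "motion": [
    [[0,0,0.03],[0,0,0],-1],
    [[0,0,0],[0,0,0],-1]
  ]
}}

```text
time_s: 14.25
position: [0.5996, -0.1383, 0.18]
tool_rot: [[0.076, 0.997, 0.003], [0.997, -0.076, -0.002], [-0.002, 0.003, -1.0]]
ft_force: [-1.4, 1.0, -0.2]
grip_width: 0.0127
```

Soft stop felt: TCP holds at z = 0.180 (underside about 0.1363, some 1.3 mm above nominal), so onset is expected near 0.5 rad. Twisting clockwise in stages.

>>> {"op": "move_arm", "data": {
  "motion": [
    [[0,0.006,0],[0,0,0.025],-1],
    [[0,0.006,0],[0,0,0.025],-1],
    [[0,0.006,0],[0,0,0.025],-1],
    [[0,0,0],[0,0,0],-1]
  ]
}}

```text
time_s: 14.58
position: [0.6004, -0.1377, 0.1799]
tool_rot: [[0.237, 0.971, 0.004], [0.971, -0.237, -0.001], [0.0, 0.005, -1.0]]
ft_force: [-1.5, 0.5, 0.6]
grip_width: 0.0129
```

```bash
python3 - <<'E'
from h import *
plan((.5996,-.1383,.180),85.6)
E
```

```text
t 14.5833 pos [ 0.6004 -0.1377  0.1799] width 0.0129 F [-1.51  0.51  0.58] M [-0.018  0.144 -0.02 ] q [-23.9  30.5  68.3   0.   80.9 -10.2]
units of 20mm: [-0.04  -0.031 -0.006]
turn deg [ 0.26  0.02 -9.32] units [ 0.0022  0.0002 -0.0776]
tool x yaw 76.28407560513655
```

>>> {"op": "move_arm", "data": {
  "motion": [
    [[0,0.006,0],[0,0,0.025],-1],
    [[0,0.006,0],[0,0,0.025],-1],
    [[0,0.006,0],[0,0,0.025],-1],
    [[0,0,0],[0,0,0],-1]
  ]
}}

```text
time_s: 14.92
position: [0.6015, -0.1373, 0.1798]
tool_rot: [[0.386, 0.922, 0.006], [0.922, -0.386, -0.0], [0.002, 0.006, -1.0]]
ft_force: [-0.5, 1.4, 0.5]
grip_width: 0.0124
```

```bash
python3 - <<'E'
from h import *
plan((.5996,-.1383,.180),85.6)
E
```

```text
t 14.9167 pos [ 0.6015 -0.1373  0.1798] width 0.0124 F [-0.52  1.42  0.54] M [ 0.063  0.129 -0.061] q [-23.9  30.6  68.2   0.1  80.9  -1.2]
units of 20mm: [-0.084 -0.067 -0.008]
turn deg [  0.36  -0.06 -18.31] units [ 0.003  -0.0005 -0.1526]
tool x yaw 67.29415160865935
```

>>> {"op": "move_arm", "data": {
  "motion": [
    [[-0.05,-0.01,0],[-0.002,0,0.02],-1],
    [[-0.02,0,0],[0,0,0.02],-1],
    [[0,0,0],[0,0,0],-1]
  ]
}}

```text
time_s: 15.17
position: [0.6012, -0.1383, 0.1798]
tool_rot: [[0.457, 0.889, 0.012], [0.889, -0.457, -0.002], [0.004, 0.011, -1.0]]
ft_force: [0.2, -0.4, 0.9]
grip_width: 0.0127
```

```bash
python3 - <<'E'
from h import *
plan((.5996,-.1383,.180),85.6)
E
```

```text
t 15.1667 pos [ 0.6012 -0.1383  0.1798] width 0.0127 F [ 0.24 -0.37  0.89] M [0.055 0.084 0.012] q [-24.   30.4  68.5   0.2  80.5   3.2]
units of 20mm: [-0.035 -0.071 -0.013]
turn deg [  0.67  -0.08 -22.8 ] units [ 0.0056 -0.0006 -0.19  ]
tool x yaw 62.802599116508176
```

>>> {"op": "move_arm", "data": {
  "motion": [
    [[0,0,0],[0.005,-0.002,0.017],-1],
    [[0,0,0],[0,0,0.017],-1],
    [[0,0,0],[0,0,0],-1]
  ]
}}

```text
time_s: 15.42
position: [0.601, -0.1385, 0.1796]
tool_rot: [[0.513, 0.859, -0.001], [0.859, -0.513, -0.001], [-0.001, 0.0, -1.0]]
ft_force: [-1.3, 0.7, 0.2]
grip_width: 0.0128
```

```bash
cat >> h.py <<'E'
def st(y0=85.62):
    s=readout.observe();R=s['tool_rot'];y=np.degrees(np.arctan2(R[1,0],R[0,0])); z=R.T@np.array([0,0,-1.])
    print('t %.2f'%s['time_s'],'pos',np.round(s['position'],4),'F',np.round(s['ft_force'],2),'M',np.round(s['wrist_torque'],3),'turned deg %.2f rad %.3f'%(y0-y,np.radians(y0-y)),'tilt fix units',np.round(np.degrees([-z[1],z[0]])/120,4),'qe6',np.round(s['joint_efforts'][5],3))
E
python3 -c "
from h import *
st()"
```

```text
t 15.42 pos [ 0.601  -0.1385  0.1796] F [-1.29  0.71  0.24] M [ 0.105 -0.028 -0.014] turned deg 26.45 rad 0.462 tilt fix units [0.0001 0.0006] qe6 0.522
```

>>> {"op": "move_arm", "data": {
  "motion": [
    [[0,0,0],[0,0,0.012],-1],
    [[0,0,0.01],[0,0,0.012],-1],
    [[0,0,0],[0,0,0],-1]
  ]
}}

```text
time_s: 15.67
position: [0.6007, -0.1386, 0.1795]
tool_rot: [[0.553, 0.833, -0.001], [0.833, -0.553, -0.002], [-0.002, 0.0, -1.0]]
ft_force: [-1.4, 1.2, -1.3]
grip_width: 0.0126
```

```bash
python3 -c "
from h import *
st()"
```

```text
t 15.67 pos [ 0.6007 -0.1386  0.1795] F [-1.42  1.15 -1.26] M [-0.004 -0.051  0.102] turned deg 29.18 rad 0.509 tilt fix units [0.    0.001] qe6 0.415
```

>>> {"op": "move_arm", "data": {
  "motion": [
    [[0,0,0.01],[0,0,0.01],-1],
    [[0,0,0.01],[0,0,0.01],-1],
    [[0,0,0],[0,0,0],-1]
  ]
}}

```text
time_s: 15.92
position: [0.6005, -0.1387, 0.1794]
tool_rot: [[0.589, 0.808, -0.001], [0.808, -0.589, -0.003], [-0.003, 0.0, -1.0]]
ft_force: [-1.5, -0.5, -0.7]
grip_width: 0.0129
```

```bash
python3 -c "
from h import *
st()"
```

```text
t 15.92 pos [ 0.6005 -0.1387  0.1794] F [-1.53 -0.48 -0.67] M [-0.036 -0.035  0.268] turned deg 31.69 rad 0.553 tilt fix units [0.0002 0.0013] qe6 0.477
```

>>> {"op": "move_arm", "data": {
  "motion": [
    [[0,0,0],[0,0,0],-0.4],
    [[0,0,0],[0,0,0],-0.4],
    [[0,0,0],[0,0,0],-0.4],
    [[0,0,0],[0,0,0],-0.4]
  ]
}}

```text
time_s: 16.25
position: [0.6011, -0.1389, 0.1792]
tool_rot: [[0.59, 0.808, 0.0], [0.808, -0.59, -0.002], [-0.002, 0.001, -1.0]]
ft_force: [-0.8, -0.6, 0.4]
grip_width: 0.0258
```

```bash
python3 -c "
from h import *
st()
d=grab('wrist','w12.png')
cv2.imwrite('pics/w12b.png',cv2.convertScaleAbs(cv2.resize(d['img'],None,fx=1.5,fy=1.5),alpha=1.5))
"
```

```text
t 16.25 pos [ 0.6011 -0.1389  0.1792] F [-0.79 -0.57  0.37] M [-0.016  0.033 -0.005] turned deg 31.74 rad 0.554 tilt fix units [0.0007 0.0009] qe6 0.002
```

View pics/w12b.png

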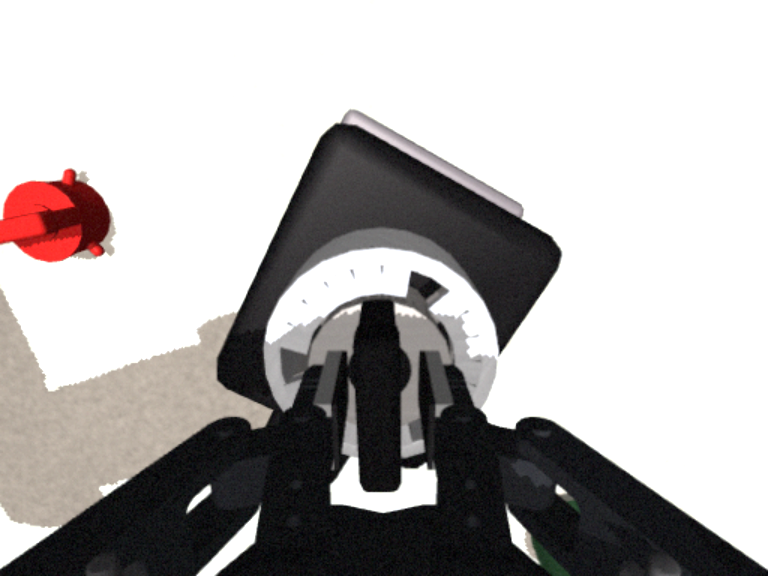

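>>> {"op": "move_arm", "data": {
  "motion": [
    [[-0.14,0,0],[0.001,0.001,0],-0.4],
    [[0,0,0],[0,0,0],-0.4],
    [[0,0,0],[0,0,0],-0.4]
  ]
}}

```text
time_s: 16.55
position: [0.5994, -0.1415, 0.1792]
tool_rot: [[0.59, 0.808, -0.0], [0.808, -0.59, 0.001], [0.001, -0.001, -1.0]]
ft_force: [-0.3, 0.5, 0.7]
grip_width: 0.0258
```

>>> {"op": "move_arm", "data": {
  "motion": [
    [[0,0,0],[0,0,0],-1],
    [[0,0,0],[0,0,0],-1],
    [[0,0,0],[0,0,0],-1],
    [[0,0,0],[0,0,0],-1],
    [[0,0,0],[0,0,0],-1]
  ],
  "squeeze": 50
}}

```text
time_s: 16.97
position: [0.5987, -0.1409, 0.1794]
tool_rot: [[0.589, 0.808, -0.002], [0.808, -0.589, 0.002], [0.0, -0.002, -1.0]]
ft_force: [-1.7, 1.2, 1.1]
grip_width: 0.0129
```

```bash
python3 -c "
from h import *
st()"
```

```text
t 16.97 pos [ 0.5987 -0.1409  0.1794] F [-1.74  1.18  1.1 ] M [0.029 0.137 0.04 ] turned deg 31.74 rad 0.554 tilt fix units [-0.0011 -0.0002] qe6 -0.018
```

>>> {"op": "move_arm", "data": {
  "motion": [
    [[0,0,0.008],[0,0,0.008],-1],
    [[0,0,0.008],[0,0,0.008],-1],
    [[0,0,0],[0,0,0],-1]
  ]
}}

```text
time_s: 17.22
position: [0.5985, -0.1411, 0.1793]
tool_rot: [[0.618, 0.786, -0.002], [0.786, -0.618, 0.001], [-0.001, -0.002, -1.0]]
ft_force: [-1.6, 0.5, 0.3]
grip_width: 0.0134
```

```bash
python3 -c "
from h import *
st()"
```

```text
t 17.22 pos [ 0.5985 -0.1411  0.1793] F [-1.58  0.46  0.29] M [-0.023  0.137  0.276] turned deg 33.79 rad 0.590 tilt fix units [-0.001   0.0002] qe6 0.44
```

>>> {"op": "move_arm", "data": {
  "motion": [
    [[0,0,0.003],[0,0,0.005],-1]
  ]
}}

```text
time_s: 17.3
position: [0.5984, -0.1412, 0.1792]
tool_rot: [[0.626, 0.78, -0.002], [0.78, -0.626, 0.001], [-0.001, -0.002, -1.0]]
ft_force: [-3.4, 0.3, 1.3]
grip_width: 0.0129
```

```bash
python3 -c "
from h import *
st()"
```

```text
t 17.30 pos [ 0.5984 -0.1412  0.1792] F [-3.39  0.31  1.29] M [-0.091  0.322  0.391] turned deg 34.40 rad 0.600 tilt fix units [-0.001   0.0004] qe6 0.164
```

>>> {"op": "move_arm", "data": {
  "motion": [
    [[0,0,0.003],[0,0,0.005],-1]
  ]
}}

```text
time_s: 17.38
position: [0.5983, -0.1412, 0.1792]
tool_rot: [[0.635, 0.772, -0.002], [0.772, -0.635, 0.001], [-0.001, -0.002, -1.0]]
ft_force: [-3.3, -0.1, 1.4]
grip_width: 0.0132
```

```bash
python3 -c "
from h import *
st()"
```

```text
t 17.38 pos [ 0.5983 -0.1412  0.1792] F [-3.33 -0.07  1.38] M [-0.071  0.32   0.485] turned deg 35.04 rad 0.612 tilt fix units [-0.001   0.0005] qe6 0.285
```

>>> {"op": "move_arm", "data": {
  "motion": [
    [[0,0,0],[0,0,0],-1]
  ]
}}

```text
time_s: 17.47
position: [0.5983, -0.1412, 0.1792]
tool_rot: [[0.636, 0.772, -0.003], [0.772, -0.636, 0.0], [-0.001, -0.002, -1.0]]
ft_force: [-3.4, 1.1, 0.9]
grip_width: 0.013
```

```bash
python3 -c "
from h import *
st()"
```

```text
t 17.47 pos [ 0.5983 -0.1412  0.1792] F [-3.37  1.12  0.88] M [-0.023  0.267  0.459] turned deg 35.08 rad 0.612 tilt fix units [-0.0011  0.0006] qe6 0.52
```

Torque rose faster than planned, so I'll let go and take a fresh hold before judging tightness.

>>> {"op": "move_arm", "data": {
  "motion": [
    [[0,0,0],[0,0,0],-0.4],
    [[0,0,0],[0,0,0],-0.4],
    [[0,0,0],[0,0,0],-0.4],
    [[0,0,0],[0,0,0],-0.4]
  ]
}}

```text
time_s: 17.8
position: [0.5991, -0.1414, 0.1788]
tool_rot: [[0.637, 0.771, -0.001], [0.771, -0.637, 0.001], [0.0, -0.001, -1.0]]
ft_force: [-0.2, -0.6, -1.0]
grip_width: 0.0254
```

```bash
python3 -c "
from h import *
st()
d=grab('wrist','w13.png')
i=d['img'][150:350,150:350]
cv2.imwrite('pics/w13b.png',cv2.convertScaleAbs(cv2.resize(i,(600,600),interpolation=2),alpha=2.2))
"
```

```text
t 17.80 pos [ 0.5991 -0.1414  0.1788] F [-0.16 -0.62 -0.95] M [-0.026 -0.018  0.003] turned deg 35.19 rad 0.614 tilt fix units [-0.0005 -0.0001] qe6 0.0
```

View pics/w13b.png

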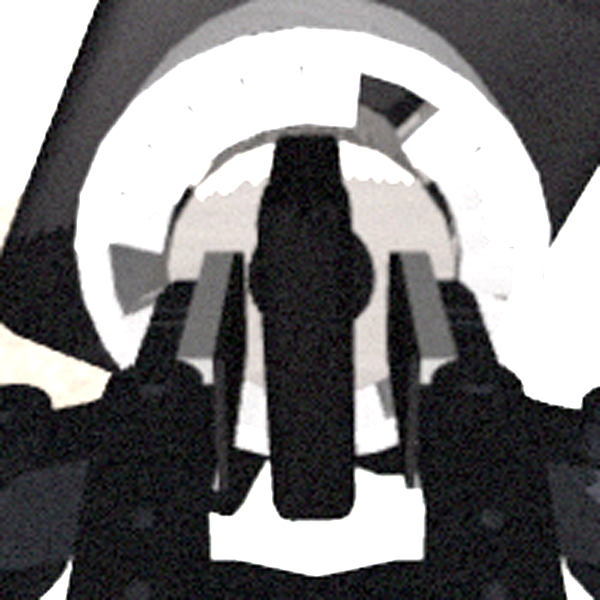

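>>> {"op": "move_arm", "data": {
  "motion": [
    [[0,-0.04,0],[-0.0005,0,0],-0.4],
    [[0,0,0],[0,0,0],-0.4],
    [[0,0,0],[0,0,0],-0.4]
  ]
}}

```text
time_s: 18.1
position: [0.5986, -0.1409, 0.1787]
tool_rot: [[0.637, 0.771, 0.001], [0.771, -0.637, 0.0], [0.001, 0.0, -1.0]]
ft_force: [0.3, 0.2, -0.4]
grip_width: 0.0257
```

>>> {"op": "move_arm", "data": {
  "motion": [
    [[0,0,0],[0,0,0],-1],
    [[0,0,0],[0,0,0],-1],
    [[0,0,0],[0,0,0],-1],
    [[0,0,0],[0,0,0],-1],
    [[0,0,0],[0,0,0],-1]
  ],
  "squeeze": 40
}}

```text
time_s: 18.52
position: [0.5985, -0.1408, 0.1788]
tool_rot: [[0.637, 0.771, 0.0], [0.771, -0.637, 0.0], [0.0, 0.0, -1.0]]
ft_force: [-0.6, 0.3, -0.1]
grip_width: 0.0135
```

```bash
python3 -c "
from h import *
st()"
```

```text
t 18.52 pos [ 0.5985 -0.1408  0.1788] F [-0.63  0.33 -0.11] M [0.007 0.041 0.044] turned deg 35.18 rad 0.614 tilt fix units [ 0.     -0.0002] qe6 0.044
```

>>> {"op": "move_arm", "data": {
  "motion": [
    [[0,0,0],[0,0,0.003],-1]
  ]
}}

```text
time_s: 18.6
position: [0.5985, -0.1407, 0.1788]
tool_rot: [[0.642, 0.767, 0.0], [0.767, -0.642, 0.0], [0.0, 0.0, -1.0]]
ft_force: [0.0, 1.0, 0.4]
grip_width: 0.0132
```

```bash
python3 -c "
from h import *
st()"
```

```text
t 18.60 pos [ 0.5985 -0.1407  0.1788] F [0.04 1.05 0.36] M [-0.014  0.051  0.197] turned deg 35.54 rad 0.620 tilt fix units [ 0.     -0.0002] qe6 0.028
```

>>> {"op": "move_arm", "data": {
  "motion": [
    [[0,0,0],[0,0,0.003],-1]
  ]
}}

```text
time_s: 18.68
position: [0.5985, -0.1408, 0.1788]
tool_rot: [[0.647, 0.763, 0.0], [0.763, -0.647, 0.0], [0.0, 0.0, -1.0]]
ft_force: [-0.3, 1.1, -0.3]
grip_width: 0.0132
```

```bash
python3 -c "
from h import *
st()"
```

```text
t 18.68 pos [ 0.5985 -0.1408  0.1788] F [-0.29  1.1  -0.33] M [-0.03  0.05  0.32] turned deg 35.92 rad 0.627 tilt fix units [ 0.     -0.0001] qe6 0.221
```

>>> {"op": "move_arm", "data": {
  "motion": [
    [[0,0,0],[0,0,0.002],-1]
  ]
}}

```text
time_s: 18.77
position: [0.5985, -0.1407, 0.1788]
tool_rot: [[0.65, 0.76, 0.0], [0.76, -0.65, 0.0], [0.0, 0.0, -1.0]]
ft_force: [-1.0, 0.2, 0.4]
grip_width: 0.0134
```

```bash
python3 -c "
from h import *
st()"
```

```text
t 18.77 pos [ 0.5985 -0.1407  0.1788] F [-1.05  0.2   0.36] M [-0.046  0.083  0.353] turned deg 36.16 rad 0.631 tilt fix units [ 0.     -0.0001] qe6 0.366
```

>>> {"op": "move_arm", "data": {
  "motion": [
    [[0,0,0],[0,0,0.002],-1]
  ]
}}

```text
time_s: 18.85
position: [0.5984, -0.1407, 0.1788]
tool_rot: [[0.653, 0.757, 0.0], [0.757, -0.653, -0.0], [0.0, 0.0, -1.0]]
ft_force: [-0.8, 0.5, 0.0]
grip_width: 0.0135
```

```bash
python3 -c "
from h import *
st()"
```

```text
t 18.85 pos [ 0.5984 -0.1407  0.1788] F [-0.76  0.46  0.05] M [-0.048  0.048  0.425] turned deg 36.41 rad 0.635 tilt fix units [ 0. -0.] qe6 0.416
```

>>> {"op": "move_arm", "data": {
  "motion": [
    [[0,0,0],[0,0,0],-0.4],
    [[0,0,0],[0,0,0],-0.4],
    [[0,0,0],[0,0,0],-0.4],
    [[0,0,0],[0,0,0],-0.4]
  ]
}}

```text
time_s: 19.18
position: [0.5986, -0.1409, 0.1787]
tool_rot: [[0.655, 0.756, 0.001], [0.756, -0.655, 0.0], [0.0, 0.0, -1.0]]
ft_force: [0.3, -0.3, -0.5]
grip_width: 0.0257
```

```bash
python3 - <<'E'
from h import *
st()
d=grab('wrist','w14.png')
for f,zt in (('w12.png',.1792),('w13.png',.1788),('w14.png',.1788)):
    d=load(f); g=d['img'].max(2); L=[]
    for r in range(262,318):
        c=[x for x in range(230,282) if g[r,x]<32]
        # contiguous run round centre
        run=[255]
        x=253
        while g[r,x-1]<32 and x>225: x-=1
        y=253
        while g[r,y+1]<32 and y<285: y+=1
        L.append(((x+y)/2,r,y-x))
    L=np.array(L); ok=abs(L[:,2]-np.median(L[:,2]))<4; L=L[ok]
    zb=.1363+.071
    P=np.array([onz(d,a,b,zb)[:2] for a,b,_ in L]); v=cv2.fitLine(P.astype(np.float32)*1000,cv2.DIST_HUBER,0,.01,.01).ravel()
    print(f,ok.sum(),np.median(L[:,2]),np.degrees(np.arctan2(v[1],v[0]))%180)
E
```

```text
t 19.18 pos [ 0.5986 -0.1409  0.1787] F [ 0.27 -0.29 -0.51] M [-0.028 -0.01   0.03 ] turned deg 36.51 rad 0.637 tilt fix units [ 0.0002 -0.0002] qe6 0.0
w12.png 51 28.0 55.027767
w13.png 53 28.0 52.169098
w14.png 53 28.0 51.176342
```

The bar turned about 1.0° for 1.2° of tool turn under roughly 0.35–0.42 N m, so it is tight, at the upper side and under the 0.5 limit. I'll stop here and retreat.

>>> {"op": "move_arm", "data": {
  "motion": [
    [[0,0,0],[0,0,0],0],
    [[0,0,0],[0,0,0],0],
    [[0,0,-0.2],[0,0,0],0],
    [[0,0,-0.4],[0,0,0],0],
    [[0,0,-0.8],[0,0,0],0],
    [[0,0,-0.8],[0,0,0],0],
    [[0,0,-0.8],[0,0,0],0],
    [[0,0,-0.8],[0,0,0],0],
    [[0,0,-0.5],[0,0,0],0],
    [[0,0,0],[0,0,0],0],
    [[0,0,0],[0,0,0],0]
  ]
}}

```text
time_s: 20.15
position: [0.5984, -0.1409, 0.2735]
tool_rot: [[0.655, 0.756, 0.003], [0.756, -0.655, -0.001], [0.001, 0.003, -1.0]]
ft_force: [-0.5, 0.3, -1.2]
grip_width: 0.0428
```

```bash
python3 - <<'E'
from h import *
st()
d=grab('wrist','w15.png');a=grab('scene','s15.png');b=grab('side','e15.png')
cv2.imwrite('pics/w15b.png',cv2.convertScaleAbs(cv2.resize(d['img'],None,fx=1.5,fy=1.5),alpha=1.8))
cv2.imwrite('pics/e15b.png',cv2.convertScaleAbs(np.hstack([a['img'][100:290,150:350],b['img'][100:290,150:350]]),alpha=1.6).repeat(2,0).repeat(2,1))
E
```

```text
t 20.15 pos [ 0.5984 -0.1409  0.2735] F [-0.52  0.34 -1.16] M [0.008 0.018 0.022] turned deg 36.53 rad 0.638 tilt fix units [ 0.0014 -0.0006] qe6 -0.0
```

View pics/w15b.png

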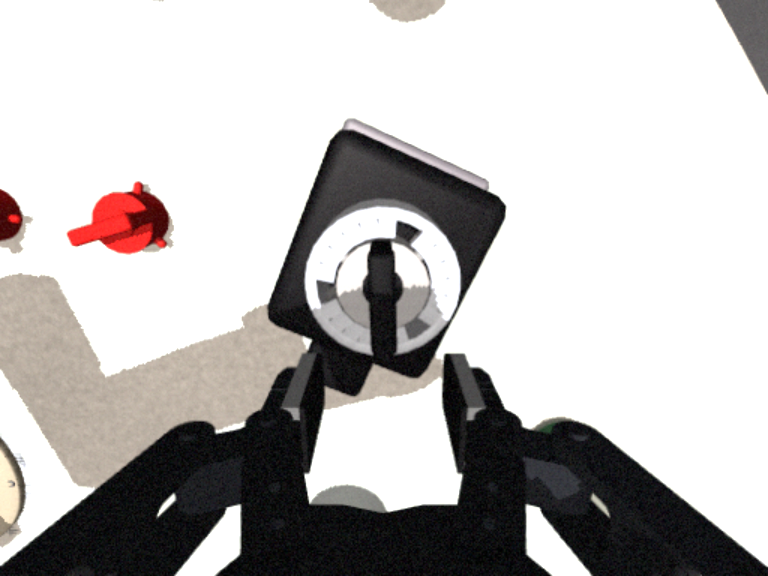

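View pics/e15b.png

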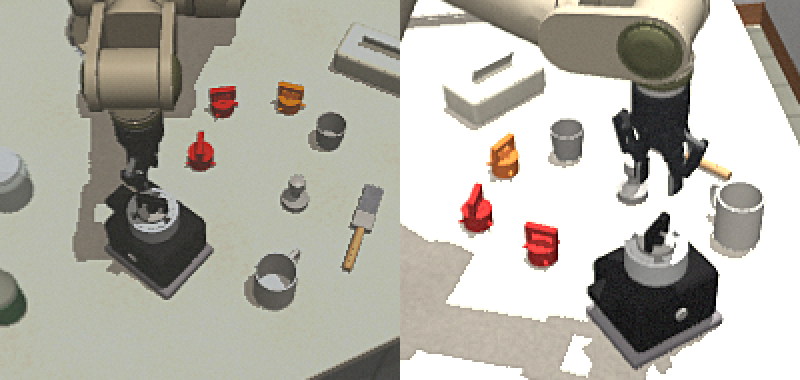

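The carrier sits concentric in the collar at (255,190) of the wrist view, upright, with its pins turned away from all three slots. The gripper is clear and the bystanders are where they were. Handing in.

```bash
python3 -c "
from h import *
print(job.close_job())"
```

```text
the job is handed in; nothing more can be done
None
```

The burr carrier is back in the grinder's collar, twisted clockwise until tight and released. I handed the job in at about 20 s of the 51 s allowed; no verdict came back.

- **Seating:** I gripped the bail of the steel carrier and lowered it through the slots. The sprung seat was felt about 1.3 mm above its nominal height.
- **Twist:** I turned it about 0.63 rad clockwise, measured at the tool, re-gripping twice with a fresh hold.
- **Last checks:** In the pictures the carrier sits upright and centred in the collar with its pins away from all three slots. The gripper is clear of it, and the bystanders in view look unmoved. Only the far ones, such as the brush and jar, were partly out of that final crop.
- **Tightness:** On the last fresh hold the torque rose to about 0.42 N m without levelling off, while the bar turned about 1°. That is tighter than the 0.25–0.35 N m target. One earlier reading, with some side load, reached 0.49 N m, close to the 0.5 N m over-tight mark. I estimate roughly 20–24 N on the pins, against the 38 N limit, but I inferred this from the torque and did not measure it.
- **Disagreements:** The wrist camera placed the carrier 3–4 mm off the tool axis in the grip, while the handle bar itself suggested only about 1 mm. I lined up on the pins and slots instead, and they went in without touching. In the final pictures the bar lagged the tool's turn by about 2°.

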